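# Tighten the recessed cap screw with a T-handle hex key

## Robot

A 7-joint arm with a two-finger parallel gripper is mounted at the origin on a cart in front of the work surface, level with it; the furniture and walls round the work are solid. World frame = base frame: x ahead of the robot, y to its left, z up, the work surface at z = 0. Lengths are in mm, angles in rad, forces in N, time in s.
With the tool pointing down it reaches from about 400 to 875 mm from the base axis. Payload 4.4 kg.
Tool frame: the origin (TCP) lies midway between the tips of the shut fingers; the grasp point (between the pads) lies 19 mm behind it; x points along the fingers, y is the direction in which the jaws open and shut, and the axes are right-handed (so a half turn about x gives the same grasp; the last joint's range is limited). The gripper opens to 85 mm and grips with 20 to 120 N. Pads are 22 mm wide; open, the fingers measure 114 mm over their backs; the gripper's body (76 mm by 85 mm) begins 54 mm behind the grasp point. The pads swing forward as they close: fully open they stand 13 mm farther back than shut.
Start: joints at [-1.412, 0.628, 0.038, 1.517, -0.027, 0.996, -0.02], TCP at [144.867, 633.665, 231.313] pointing down, gripper open.
Joint ranges: [-3.06, 3.06], [-0.37, 2.12], [-1.25, 1.32], [0.18, 2.47], [-1.1, 4.24], [0.23, 1.98], [-2.94, 2.94]. Speed limits (rad/s): [2.57, 2.57, 3.14, 3.14, 3.14, 3.14, 3.14].

## Interface

Orientations are given as [roll, pitch, yaw] about the fixed x, y, z axes, in that order (R = Rz(yaw) Ry(pitch) Rx(roll)).
In Python, from cell import ctrl gives the robot as it stands.
- The arm moves only by the tool arm_command, never from a script. Its argument "series" is a list of rows, each a list of 7 numbers: the opening, from 0 (shut) to 1 (fully open), then the shift along the world's x, y, z in cm, then the turn, a rotation vector about the world's x, y, z in degrees. In form: [[claw, x, y, z, rx, ry, rz], ...]. A call has 1 to 20 rows; each row shifts and turns the commanded pose from where the row before left it; what a row does not reach is not made up. A row lasts 1/12 s, in which the tool goes at most 41.7 mm and 7.16 degrees, less where a joint would pass 70% of its speed; a pose out of reach is approached as far as the arm can. A call with a gripper value outside its range is refused whole. The fingers move at their own pace and stop on an object; the grip force is fixed at half the most. Time passes only in rows, so rows that do not move let the fingers close. It gives the time, the measured TCP pose, the force and the opening at its end, in the units of the state.
- ctrl.read_state(): the state, without advancing time (a new reading comes with each control period).
- ctrl.get_image(name): name is "scene" or "top" or "wrist"; returns the picture (480x640x3 uint8, blue, green, red); there is no depth.
- ctrl.calibration(name): a dict with "fovy" (degrees; the focal length in pixels is half the picture's height over the tangent of half this angle, whatever the lens; pixels are square), "cx", "cy" (the principal point, pixels), "k1" (the pictures are not rectified: a ray, as slopes to the right and down, at radius r is drawn at 1 + k1 r^2 times it, then the intrinsics apply), "cam_to_world" (4x4, takes a point from camera to world coordinates); the wrist camera has in their place "T_tool_cam" (4x4, takes a point from camera to tool coordinates, whose origin is the TCP and whose axes are the tool frame's). Camera axes: x right, y up, looking along -z (the intrinsics and any distortion apply to the point x, -y, -z); pixel columns grow to the right and rows downward; lengths in mm; the calibration is good to about 2 mm. A picture is of the moment at which its call begins: read the wrist's pose just before it. calibration takes no time and is no camera call.
- ctrl.finish_job(): hands the job in, once; it reports no verdict.
Trained networks look in the newest picture that a camera, given by its name, has taken for a name from the list of things; names that differ only in an ending like _2 or _b are one class to them, and where a whole thing is asked for, a point or a joint stands for the part that bears it (a point fixed in the world has none). Each returns a list of dicts, best first, with "conf" (0 to 1); they miss things now and then, are a little off and sometimes report something else, mostly with a low value. They report only what shows in the picture. A call takes as long as a camera call. They do not tell look-alikes from the thing itself.
- ctrl.spot_in(label, camera): "centre" ([x, y, z] in mm, in world coordinates, good to about 4 mm: the middle of the surface that is visible of it).
The state is a dict: "clock": time; "qpos": joint angles; "qd": joint speeds; "tau": joint torques, N m; "eef_pos": TCP position; "tool_rot": TCP orientation; "force": force on the tool from outside, world axes, zero at the start; "torque": the same for the moment, N m; "width": finger opening in mm.
Only numpy, scipy, OpenCV 4.12 (cv2) and the standard library are available. Lean on these libraries where they do the work, as an engineer would, in place of code of your own. Each camera call takes 0.05 s, during which the arm holds its last target.

## Task

Take the hex key out of its wooden holder, push it gently until it is fully home in the recessed socket of the mounting foot's screw (the hexagon's direction must be found by feel or by eye), and only then turn the screw clockwise, seen from above, until it comes up firm, without forcing it further. Put the key back upright in its holder, fully down, and let go; leave the things standing around alone.

Things in the scene. Friction and masses are not known exactly. Their poses are not given: they have to be found in the camera images.
- hex_key: T-handle hex key, 600 g, upright in the holder at the start. Origin: centre of the tip's end; z up the shaft. Steel hexagonal shaft, 22 mm across flats, corners at 0, 60, 120.. deg from its x axis; the last 2.5 mm at the tip is 19.4 mm across flats. Orange handle bar: 28 mm thick along the key's x, 100 mm long along its y, z = 92 to 118 mm; flat disc 2 mm high on top. Grip it from above.
- foot: Fixed mounting foot: aluminium flange 96 x 62 x 10 mm (x, y, z) with two dowel pins, and on it a blue boss 64 x 58 mm, top 40 mm above the origin (centre of the underside). A round counterbore of 42 mm diameter in the middle of the boss holds the dark steel head of a cap screw (38 mm diameter), its top face 6 mm below the boss's top.
- socket_floor (a point): Centre of the floor of the screw's hexagon socket, on the screw's axis, 20 mm above the foot's origin; z up. Socket 23.2 mm across flats, 14 mm deep. These axes belong to the foot: which way the hexagon stands differs every time and is not given. The key's thin end enters 2.5 mm in any direction, the rest only when the hexagons match within some 5 deg. Never press over 40 N before it has dropped in.
- cap_screw (a joint): Turn of the screw in rad, growing clockwise seen from above; does not show the hexagon's direction. Starts loose at 0 to 0.15 and drags with about 0.12 N m; at 0.9 it is tight and meets a hard stop, where the torque rises at once: 0.2 to 0.35 N m is firm enough, from 0.5 N m on it is forced and the key may jump round. The screw stays where it is left. The key has some 0.2 rad of free play in it.
- holder: Fixed wooden block, 56 x 56 mm, 50 mm high, on a 60 mm rubber foot. Origin: centre of the underside. One round vertical hole of 30 mm diameter in the middle, 40 mm deep.
- hole_floor (a point): Centre of the floor of the holder's hole, 10 mm above the worktop; z points up. The mouth is 40 mm above it.
- vial: Bystander: snap vial with pale yellow filling and white cap, 26 mm diameter, 55 mm high; origin at the centre of its underside.
- tape_roll: Bystander: roll of cream tape lying flat, 62 mm diameter, 19 mm high; origin at the centre of its underside.
- dropper_bottle: Bystander: brown dropper bottle with black rubber bulb, 36 mm diameter, 100 mm high; origin at the centre of its underside.
Things that resemble listed ones, but are neither listed nor needed, are in the scene too. Of the things shaped like the hex_key, the bare steel one is meant.

How it is judged (in metres and radians):
On the way, in this order (a step that is already met when the one before it is completed fails the run):
1. the key is fully home in the screw's socket and the screw has not been turned yet (horizontal distance between hex_key and socket_floor below 0.003 m and z of hex_key in the frame of socket_floor below 0.003 m and value of joint cap_screw below 0.3 rad), for 0.1 s.
2. with the key in the socket the screw has been turned until firm (horizontal distance between hex_key and socket_floor below 0.004 m and z of hex_key in the frame of socket_floor below 0.004 m and value of joint cap_screw above 0.85 rad), for 0.1 s.
At the end, for the whole second after the job is handed in: The screw is tight (its turn is above 0.80 rad, the stop being at 0.90), and the key stands released and at rest in the holder's hole: tip within 6 mm of the hole's axis and less than 5 mm above its floor, leaning less than 0.12 rad (value of joint cap_screw above 0.8 rad and horizontal distance between hex_key and hole_floor below 0.006 m and z of hex_key in the frame of hole_floor below 0.005 m and angle between hex_key's own z axis and vertical below 0.12 rad and linear speed of hex_key below 0.02 m/s and contact force between hex_key and the fingers below 0.1 N); the robot touches nothing.
It fails at once if the screw is turned with the key only partly in the socket (value of joint cap_screw between 0.35 and 0.8 rad and velocity of joint cap_screw above 0.05 rad/s and z of hex_key in the frame of socket_floor above 0.005 m).
It fails at once if the key is pressed on the screw or the foot with more than 40 N before it has dropped into the socket (contact force between hex_key and foot above 40 N and z of hex_key in the frame of socket_floor above 0.0105 m).
It fails at once if the screw is forced: more than 130 N between the key and the socket (about 0.5 N m) (contact force between hex_key and foot above 130 N and z of hex_key in the frame of socket_floor below 0.005 m).
It fails at once if a bystander (vial, tape roll, dropper bottle) is shifted by more than 25 mm or tipped (distance of any of vial, tape_roll, dropper_bottle from where it was at the start of the episode above 0.025 m or angle between any of vial, tape_roll, dropper_bottle's own z axis and vertical above 0.3 rad).
It also fails if it takes over 72 s, if anything falls off the work surface, if the arm or the gripper's body presses on something with over 40 N, if the wrist force passes 120 N, or if a joint passes its speed limit or range.

## Working session

There is one attempt and no reset: what is moved stays moved. The work goes in short steps, Python scripts to look and compute and a tool call to move; the robot and the scene stay as the last step left them, time stands still between calls to the robot, and variables do not carry over. Pictures are saved under pics/ and viewed, and the job is handed in when it is done.

Besides the shell and the picture viewer there is one more tool, called after ">>>" in YAML: its name, and indented under it one key for each argument. arm_command: Moves the arm, as the interface text tells. Its arguments: {"type":"object","properties":{"series":{"type":"array"}},"required":["series"]}

```bash
ls; mkdir -p pics
python3 - <<'E'
from cell import ctrl
import cv2,numpy as np
s=ctrl.read_state()
for k in s: print(k,np.round(s[k],3))
for n in ("scene","top","wrist"):
    cv2.imwrite(f"pics/{n}0.png",ctrl.get_image(n)); c=ctrl.calibration(n)
    print(n,{k:(np.round(v,4).tolist()) for k,v in c.items()})
E
```

```text
pics
clock 0.0
qpos [-1.412  0.629  0.038  1.518 -0.027  0.996 -0.02 ]
qd [-0.002 -0.002 -0.001  0.001  0.     0.002  0.002]
tau [-1.0000e-03 -5.6340e+01  1.2260e+00 -1.9344e+01  1.1000e-02  1.1000e-02
 -0.0000e+00]
eef_pos [144.726 633.028 230.382]
tool_rot [-1.55   1.569 -1.775]
force [ 0.68   0.049 -0.706]
torque [ 0.029 -0.001  0.035]
width 85.336
scene {'fovy': 47.936, 'cx': 320.7018, 'cy': 238.8686, 'k1': 0.0274, 'cam_to_world': [[0.9179, -0.1748, 0.3563, 978.789], [0.3962, 0.4565, -0.7967, -997.3706], [-0.0234, 0.8724, 0.4882, 484.8509], [0.0, 0.0, 0.0, 1.0]]}
top {'fovy': 50.9728, 'cx': 317.9976, 'cy': 235.716, 'k1': -0.0925, 'cam_to_world': [[0.0199, 0.9911, -0.1315, 563.5931], [-0.9996, 0.0169, -0.0233, -334.883], [-0.0209, 0.1319, 0.991, 885.7605], [0.0, 0.0, 0.0, 1.0]]}
wrist {'fovy': 58.3265, 'cx': 325.2613, 'cy': 243.4715, 'k1': -0.0651, 'T_tool_cam': [[-0.0006, 0.2833, -0.959, -143.2702], [1.0, -0.001, -0.001, 0.0496], [-0.0012, -0.959, -0.2833, -71.7813], [0.0, 0.0, 0.0, 1.0]]}
```

View pics/scene0.png

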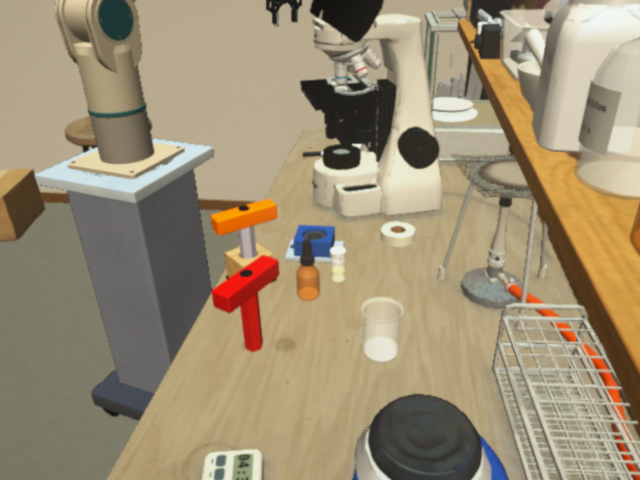

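View pics/top0.png

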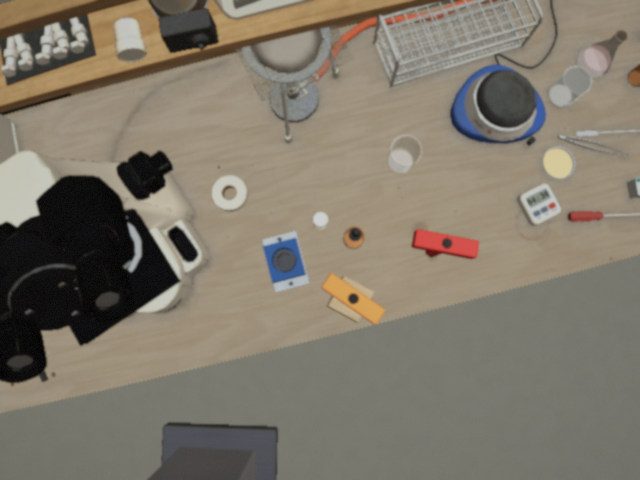

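View pics/wrist0.png

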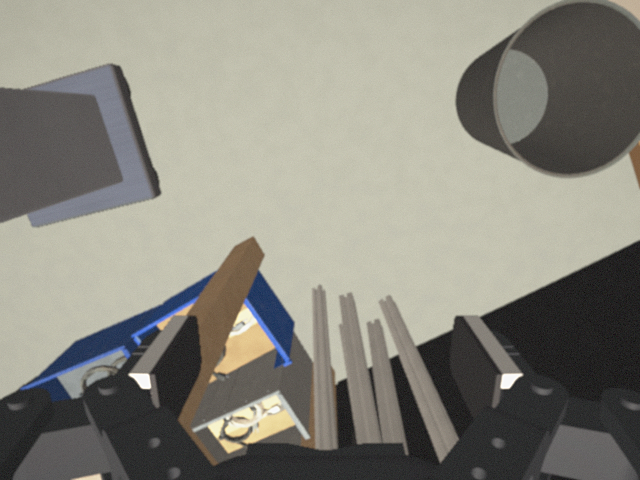

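Candidates for the hex key in the top view are the orange-handled one in the wooden holder at (353,298), with a grey steel shaft in the scene view at (248,240), and the red one at (446,243), whose shaft is also red. I choose the orange one. The foot is at (285,261), the dropper bottle at (354,237), the vial at (320,219) and the tape at (229,192).

```bash
cat > h.py <<'E'
from cell import ctrl
import cv2,numpy as np
from scipy.spatial.transform import Rotation as R
def K(n):
    c=ctrl.calibration(n); f=240/np.tan(np.radians(c['fovy']/2)); return c,f
def camT(n,s=None):
    c=ctrl.calibration(n)
    if n!='wrist': return np.array(c['cam_to_world'])
    s=s or ctrl.read_state()
    T=np.eye(4);T[:3,:3]=R.from_euler('xyz',s['tool_rot']).as_matrix();T[:3,3]=s['eef_pos']
    return T@np.array(c['T_tool_cam'])
def ray(n,uv,T=None):
    c,f=K(n); T=camT(n) if T is None else T
    d=np.array([(uv[0]-c['cx'])/f,(uv[1]-c['cy'])/f]); p=d.copy()
    for _ in range(20): p=d/(1+c['k1']*(p@p))
    return T[:3,3],T[:3,:3]@np.array([p[0],-p[1],-1])
def onz(n,uv,z,T=None):
    o,d=ray(n,uv,T); return o+d*(z-o[2])/d[2]
def proj(n,P,T=None):
    c,f=K(n); T=camT(n) if T is None else T
    q=np.linalg.inv(T)@np.append(P,1); p=np.array([q[0],-q[1]])/-q[2]
    p=p*(1+c['k1']*(p@p)); return p*f+[c['cx'],c['cy']]
E
python3 - <<'E'
from h import *
for l,u,z in [('key top',(353,298),130),('key end a',(326,281),128),('key end b',(382,315),128),('boss',(285,261),34),('red',(446,243),120),('drop',(355,234),100),('vial',(320,219),55),('tape',(229,192),19),('key s',(247,214),130),('boss s',(317,236),34)]:
    n='scene' if l.endswith(' s') else 'top'
    print(l,onz(n,u,z).round(0))
img=ctrl.get_image('top')
cv2.imwrite('pics/crop_top.png',cv2.resize(img[200:340,220:420],None,fx=4,fy=4,interpolation=cv2.INTER_CUBIC))
img=ctrl.get_image('scene')
cv2.imwrite('pics/crop_sc.png',cv2.resize(img[190:360,200:400],None,fx=3.5,fy=3.5,interpolation=cv2.INTER_CUBIC))
for n in ('top','scene'):
    for l in ('hex_key','foot','holder','dropper_bottle'):
        print(n,l,[(np.round(d['centre'],0).tolist(),round(d['conf'],2)) for d in ctrl.spot_in(l,n)])
E
```

```text
key top [ 571. -371.  130.]
key end a [ 596. -330.  128.]
key end b [ 547. -415.  128.]
boss [ 632. -260.   34.]
red [ 657. -513.  120.]
drop [ 672. -375.  100.]
vial [ 702. -318.   55.]
tape [ 754. -155.   19.]
key s [ 588. -388.  130.]
boss s [ 640. -255.   34.]
top hex_key [([656.0, -512.0, 119.0], 0.97), ([571.0, -373.0, 129.0], 0.61)]
top foot [([634.0, -256.0, 30.0], 0.74)]
top holder [([561.0, -366.0, 50.0], 0.75)]
top dropper_bottle [([672.0, -373.0, 51.0], 0.91)]
scene hex_key [([576.0, -380.0, 119.0], 0.78)]
scene foot [([641.0, -279.0, 31.0], 0.68)]
scene holder [([561.0, -387.0, 51.0], 0.76)]
scene dropper_bottle [([683.0, -388.0, 41.0], 0.78)]
```

View pics/crop_top.png

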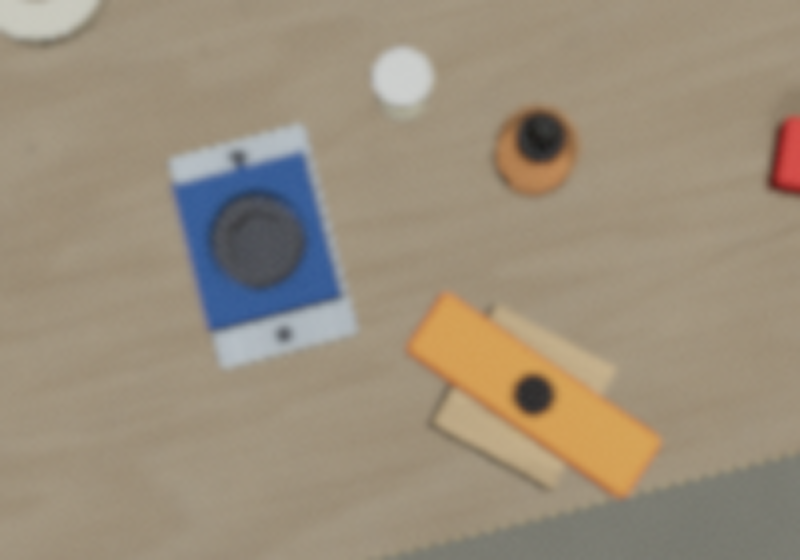

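View pics/crop_sc.png

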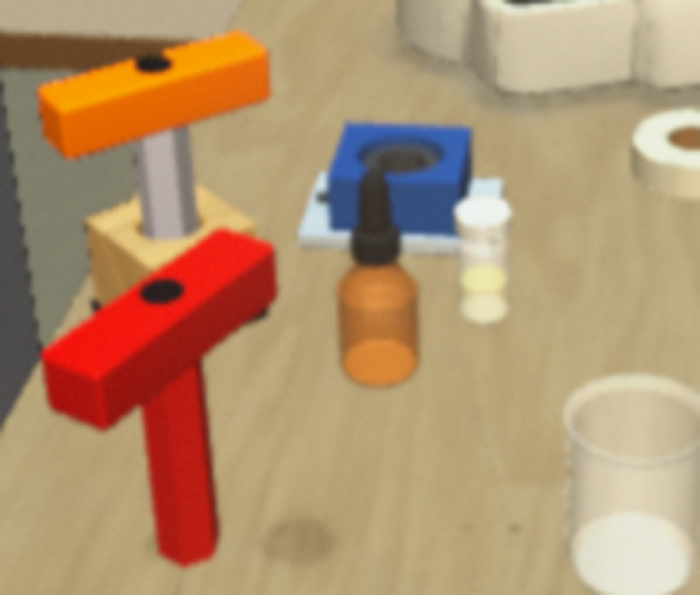

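Run:
```python
from h import *
from scipy.optimize import least_squares
print(proj('top',[0,0,0]),proj('scene',[0,0,0]),proj('scene',[145,633,230]),proj('scene',[420,0,0]))
for u in [(20,380),(180,290),(200,240),(110,270)]:
    print(u,[onz('top',u,z).round(0).tolist() for z in (0,100,200,300,400)])
def tri(a,b):
    o1,d1=ray('top',a);o2,d2=ray('scene',b)
    A=np.stack([d1,-d2],1);t=np.linalg.lstsq(A,o2-o1,rcond=None)[0]
    p,q=o1+d1*t[0],o2+d2*t[1]; return ((p+q)/2).round(0),np.linalg.norm(p-q).round(0)
print(tri((75,200),(350,15)), tri((145,175),(385,20)))
# joint1 axis vs bearing: print
s=ctrl.read_state(); print(R.from_euler('xyz',s['tool_rot']).as_matrix().round(3))
```

```text
[130.7054518  618.79060163] [127.45858287 158.98058826] [284.93598537  28.46760697] [273.96640849 181.81119266]
(20, 380) [[409.0, 220.0, 0.0], [426.0, 157.0, 100.0], [444.0, 94.0, 200.0], [461.0, 32.0, 300.0], [479.0, -31.0, 400.0]]
(180, 290) [[580.0, -71.0, 0.0], [578.0, -101.0, 100.0], [576.0, -131.0, 200.0], [574.0, -160.0, 300.0], [572.0, -190.0, 400.0]]
(200, 240) [[670.0, -103.0, 0.0], [658.0, -129.0, 100.0], [646.0, -155.0, 200.0], [634.0, -181.0, 300.0], [622.0, -208.0, 400.0]]
(110, 270) [[612.0, 60.0, 0.0], [607.0, 16.0, 100.0], [601.0, -29.0, 200.0], [596.0, -74.0, 300.0], [590.0, -118.0, 400.0]]
(array([649., -72., 373.]), np.float64(37.0)) (array([ 703., -130.,  365.]), np.float64(15.0))
[[-0.     0.223  0.975]
 [ 0.     0.975 -0.223]
 [-1.     0.    -0.   ]]
```

>>> arm_command:
  series:
    - [0.8, 1, 0, 3, 0, 0, 0]
    - [0.8, 2, 0, 4, 0, 0, 0]
    - [0.8, 3, -1, 2, 0, 0, 0]

```text
clock: 0.9
eef_pos: [200.0, 627.0, 322.1]
tool_rot: [2.095, 1.564, 1.877]
force: [0.1, 1.9, 0.7]
width: 68.5
```

Run:
```python
from h import *
s=ctrl.read_state(); print(s['qpos'],s['eef_pos'],np.degrees(np.arctan2(s['eef_pos'][1],s['eef_pos'][0])),s['force'])
```

```text
[-1.32724999  0.5644481   0.04281106  1.37353014 -0.02836946  1.19883722
  0.07178543] [200.01601021 627.04234671 322.05991546] 72.30818781588329 [0.14988569 1.85962522 0.74683385]
```

>>> arm_command:
  series:
    - [0.8, -0.8, -2.5, 2.5, 0, 0, 0]
    - [0.8, -0.8, -2.5, 2.5, 0, 0, 0]
    - [0.8, -0.8, -2.5, 2.5, 0, 0, 0]
    - [0.8, -0.8, -2.5, 2.5, 0, 0, 0]
    - [0.8, -0.8, -2.5, 2.5, 0, 0, 0]
    - [0.8, -0.8, -2.5, 2.5, 0, 0, 0]
    - [0.8, -0.8, -2.5, 2.5, 0, 0, 0]
    - [0.8, -0.5, -2.0, 2.0, 0, 0, 0]

```text
clock: 1.57
eef_pos: [141.8, 427.0, 515.8]
tool_rot: [1.699, 1.569, 1.475]
force: [0.4, -0.2, 0.2]
width: 68.0
```

Run:
```python
from h import *
s=ctrl.read_state(); print(s['qpos'],s['eef_pos'],s['force'])
p=s['eef_pos'];b0=np.degrees(np.arctan2(p[1],p[0]));r0=np.hypot(p[0],p[1]);print(b0,r0)
cv2.imwrite('pics/w1.png',ctrl.get_image('wrist'));cv2.imwrite('pics/s1.png',ctrl.get_image('scene'))
q=np.array(p[:2])
for i in range(1,23):
    b=np.radians(b0-5*i); r=r0+(440-r0)*min(1,i/5); t=r*np.array([np.cos(b),np.sin(b)]); d=((t-q)/10).round(1); q=q+d*10; print(f"[0.8,{d[0]},{d[1]},0,0,0,-5]",end=',')
print(q)
```

```text
[-1.35359071  0.11959158  0.04855562  1.51857085 -0.00616693  1.5014568
  0.04134055] [141.80278207 426.95027444 515.83829652] [ 0.39029418 -0.19463516  0.22343811]
71.62715058405978 449.8828356850619
[0.8,3.6,-1.6,0,0,0,-5],[0.8,3.4,-1.9,0,0,0,-5],[0.8,3.2,-2.1,0,0,0,-5],[0.8,3.1,-2.4,0,0,0,-5],[0.8,2.7,-2.7,0,0,0,-5],[0.8,2.7,-2.8,0,0,0,-5],[0.8,2.4,-2.9,0,0,0,-5],[0.8,2.2,-3.2,0,0,0,-5],[0.8,1.9,-3.4,0,0,0,-5],[0.8,1.5,-3.5,0,0,0,-5],[0.8,1.3,-3.6,0,0,0,-5],[0.8,0.9,-3.7,0,0,0,-5],[0.8,0.6,-3.8,0,0,0,-5],[0.8,0.3,-3.8,0,0,0,-5],[0.8,-0.1,-3.9,0,0,0,-5],[0.8,-0.3,-3.8,0,0,0,-5],[0.8,-0.8,-3.8,0,0,0,-5],[0.8,-1.0,-3.7,0,0,0,-5],[0.8,-1.4,-3.6,0,0,0,-5],[0.8,-1.7,-3.4,0,0,0,-5],[0.8,-1.9,-3.3,0,0,0,-5],[0.8,-2.3,-3.1,0,0,0,-5],[ 344.80278207 -273.04972556]
```

View pics/s1.png

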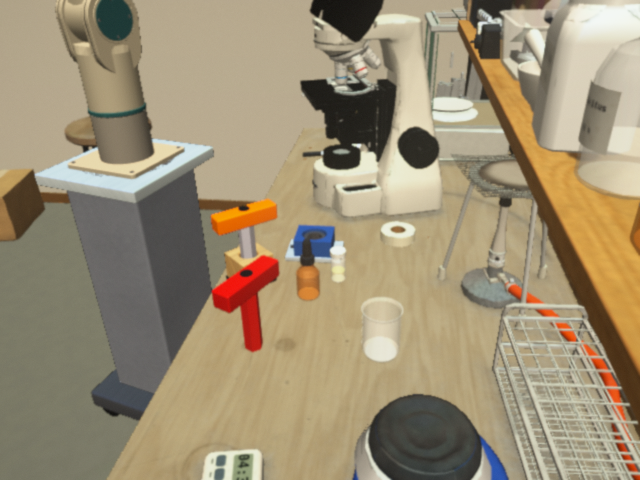

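View pics/w1.png

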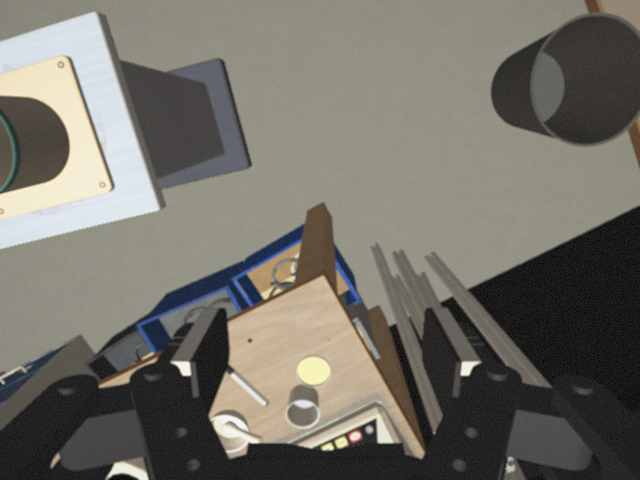

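>>> arm_command:
  series:
    - [0.8, 3.6, -1.6, 0, 0, 0, -5]
    - [0.8, 3.4, -1.9, 0, 0, 0, -5]
    - [0.8, 3.2, -2.1, 0, 0, 0, -5]
    - [0.8, 3.1, -2.4, 0, 0, 0, -5]
    - [0.8, 2.7, -2.7, 0, 0, 0, -5]
    - [0.8, 2.7, -2.8, 0, 0, 0, -5]
    - [0.8, 2.4, -2.9, 0, 0, 0, -5]
    - [0.8, 2.2, -3.2, 0, 0, 0, -5]

```text
clock: 2.33
eef_pos: [376.9, 231.7, 512.6]
tool_rot: [-1.003, 1.57, -1.93]
force: [0.4, 0.9, 0.2]
width: 68.6
```

Run:
```python
from h import *
s=ctrl.read_state(); print(s['qpos'],s['eef_pos'],s['force'])
cv2.imwrite('pics/w2.png',ctrl.get_image('wrist'));cv2.imwrite('pics/t2.png',ctrl.get_image('top'))
```

```text
[-0.94700361  0.11090029  0.38551088  1.54676104 -0.04122372  1.49277894
  0.08349432] [376.89911207 231.71079314 512.59750485] [0.36235439 0.86942967 0.20536821]
```

View pics/w2.png

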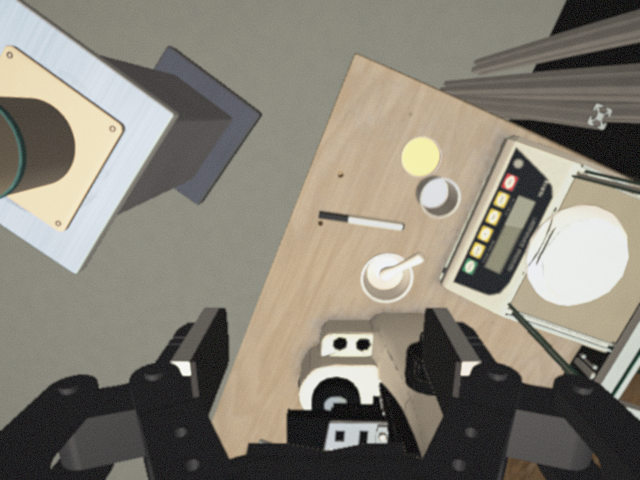

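View pics/t2.png

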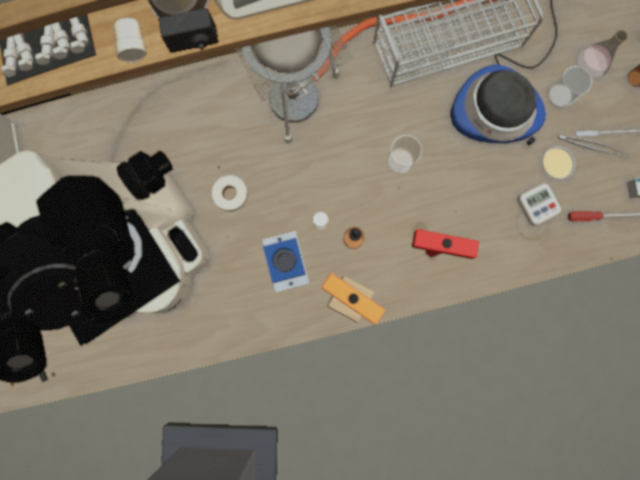

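>>> arm_command:
  series:
    - [0.8, 1.6, -3.4, 1, 0, 0, -5]
    - [0.8, 1.4, -3.5, 1, 0, 0, -5]
    - [0.8, 1.2, -3.6, 1, 0, 0, -5]
    - [0.8, 0.9, -3.7, 0, 0, 0, -5]
    - [0.8, 0.6, -3.8, 0, 0, 0, -5]
    - [0.8, 0.3, -3.8, 0, 0, 0, -5]
    - [0.8, 0, -3.9, 0, 0, 0, -5]
    - [0.8, -0.3, -3.8, 0, 0, 0, -5]
    - [0.8, -0.5, -3.8, 0, 0, 0, -5]
    - [0.8, -0.2, -3.7, 0, 0, 0, -5]
    - [0.8, 0, -3.8, 0, 0, 0, -5]
    - [0.8, 1.0, -3.6, 0, 0, 0, -5]

```text
clock: 3.43
eef_pos: [434.3, -213.3, 543.8]
tool_rot: [2.605, 1.57, 0.631]
force: [1.5, -0.4, 1.0]
width: 68.6
```

Run:
```python
from h import *
s=ctrl.read_state(); print(s['qpos'],s['eef_pos'],s['force'])
print(R.from_euler('xyz',s['tool_rot']).as_matrix().round(3))
cv2.imwrite('pics/w3.png',ctrl.get_image('wrist'));cv2.imwrite('pics/t3.png',ctrl.get_image('top'))
```

```text
[-0.24608229  0.24149866  0.88557122  1.38520084 -0.18721625  1.60093453
  0.2155245 ] [ 434.2594857  -213.29489937  543.80907754] [ 1.46929319 -0.41201667  1.00275548]
[[ 0.001  0.92  -0.393]
 [ 0.001 -0.393 -0.92 ]
 [-1.     0.    -0.001]]
```

View pics/w3.png

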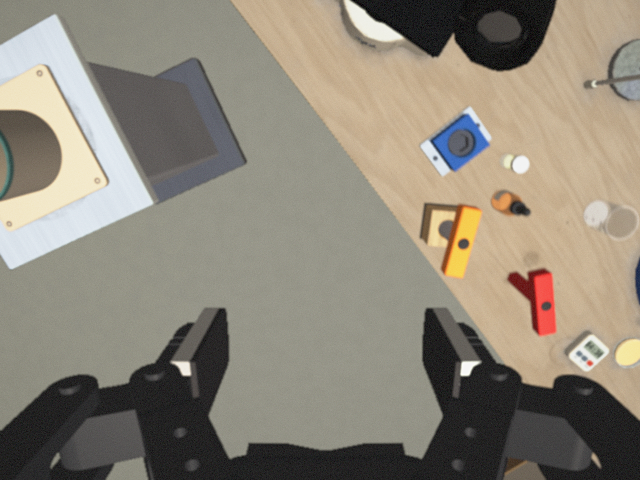

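View pics/t3.png

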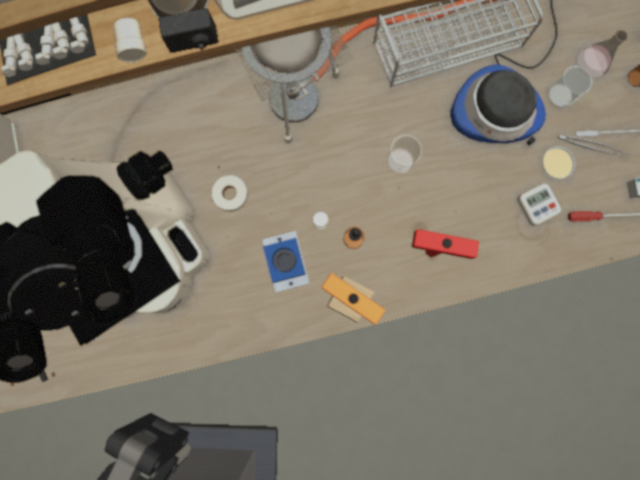

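>>> arm_command:
  series:
    - [0.8, 2.4, -1.5, -2.5, 0, 0, 0]
    - [0.8, 2.4, -1.5, -2.5, 0, 0, 0]
    - [0.8, 2.4, -1.5, -2.5, 0, 0, 0]
    - [0.8, 2.4, -0.8, -3, 0, 0, 0]
    - [0.8, 2.4, -0.5, -3, 0, 0, 0]
    - [0.8, 2.4, 0, -3, 0, 0, 0]
    - [0.8, 2.4, 0, -3, 0, 0, 0]
    - [0.8, 2.4, 0, -3, 0, 0, 0]
    - [0.8, 0.6, 0.1, -3, 0, 0, 0]
    - [0.8, 0, 0, -2, 0, 0, 0]
    - [0.8, 0, 0, 0, 0, 0, 0]

```text
clock: 4.45
eef_pos: [632.2, -264.5, 261.5]
tool_rot: [-1.656, 1.56, 2.66]
force: [-1.7, 0.7, -0.6]
width: 68.6
```

```bash
cat > snap.py <<'E'
import sys
from h import *
s=ctrl.read_state(); print(s['clock'],np.round(s['qpos'],2),np.round(s['eef_pos'],1),np.round(s['force'],1),np.round(s['torque'],2),s['width'])
M=R.from_euler('xyz',s['tool_rot']).as_matrix();print('tooly bearing',np.degrees(np.arctan2(M[1,1],M[0,1])).round(2),'tilt',M[2].round(3))
for a in sys.argv[1:]:
    n,f=a.split(':'); cv2.imwrite(f'pics/{f}.png',ctrl.get_image(n))
E
python3 snap.py wrist:w4 top:t4
```

```text
4.45 [-0.01  0.76  0.73  1.37 -0.51  1.21  0.36] [ 632.2 -264.5  261.5] [-1.7  0.7 -0.6] [ 0.03  0.03 -0.01] 68.57808279228755
tooly bearing -22.73 tilt [-1.    -0.011 -0.001]
```

View pics/w4.png

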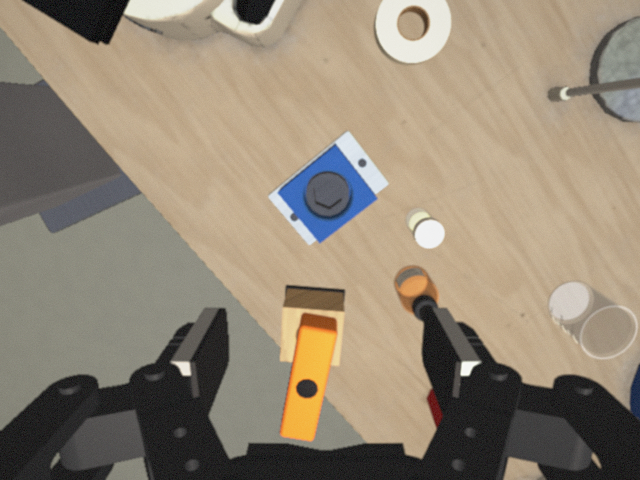

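View pics/t4.png

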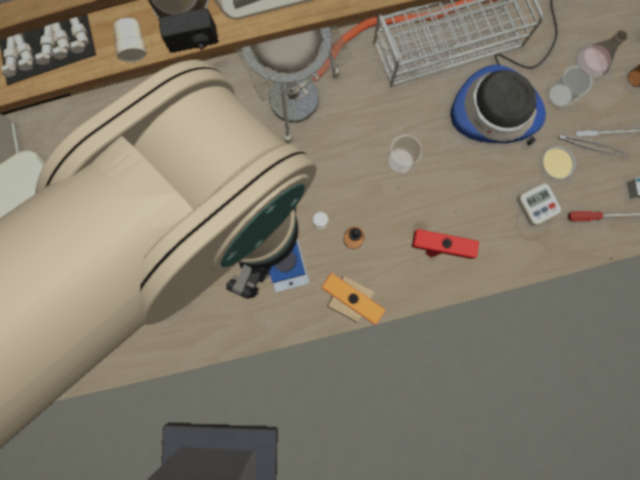

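>>> arm_command:
  series:
    - [0.8, 0, 0, -3, 0, 0, 0]
    - [0.8, 0, 0, -3, 0, 0, 0]
    - [0.8, 0, 0, -3, 0, 0, 0]
    - [0.8, 0, 0, -3, 0, 0, 0]
    - [0.8, 0, 0, -3, 0, 0, 0]
    - [0.8, 0, 0, -1, 0, 0, 0]
    - [0.8, 0, 0, 0, 0, 0, 0]
    - [0.8, 0, 0, 0, 0, 0, 0]

```text
clock: 5.22
eef_pos: [634.6, -269.1, 110.6]
tool_rot: [1.441, 1.568, -0.529]
force: [0.1, -0.6, 1.5]
width: 67.8
```

```bash
python3 snap.py wrist:w5
python3 - <<'E'
from h import *
i=cv2.imread('pics/w5.png');cv2.imwrite('pics/w5c.png',cv2.resize(i[150:350,220:440],None,fx=3.6,fy=3,interpolation=cv2.INTER_CUBIC)) if 0 else cv2.imwrite('pics/w5c.png',cv2.resize(i[150:340,220:440],None,fx=3,fy=3,interpolation=cv2.INTER_CUBIC))
E
```

```text
5.2167 [ 0.03  0.91  0.64  1.51 -0.62  0.93  0.46] [ 634.6 -269.1  110.6] [ 0.1 -0.6  1.5] [-0.02  0.    0.04] 67.82971333266136
tooly bearing -22.87 tilt [-1.     0.003  0.   ]
```

View pics/w5c.png

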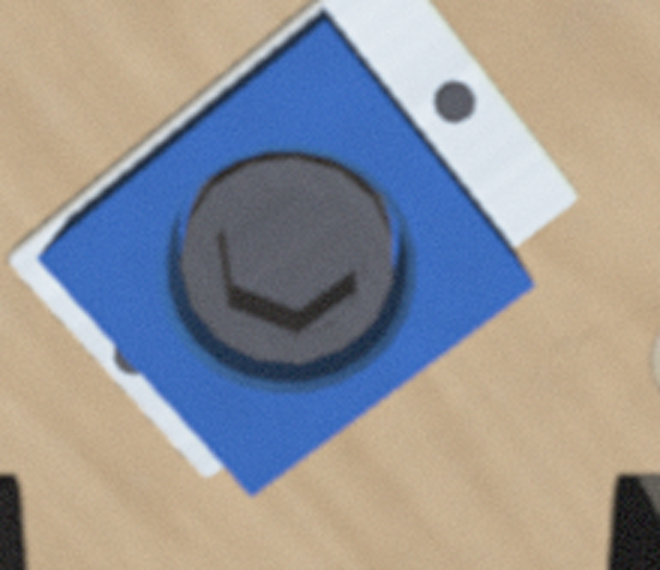

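Run:
```python
from h import *
i=cv2.imread('pics/w5.png')[190:280,270:360]
g=cv2.cvtColor(i,cv2.COLOR_BGR2GRAY)
g=np.clip((g.astype(float)-20)*255/90,0,255).astype(np.uint8)
g=cv2.resize(g,None,fx=6.6,fy=6.6,interpolation=cv2.INTER_CUBIC); cv2.imwrite('pics/w5d.png',g)
```

```text
(no output)
```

View pics/w5d.png

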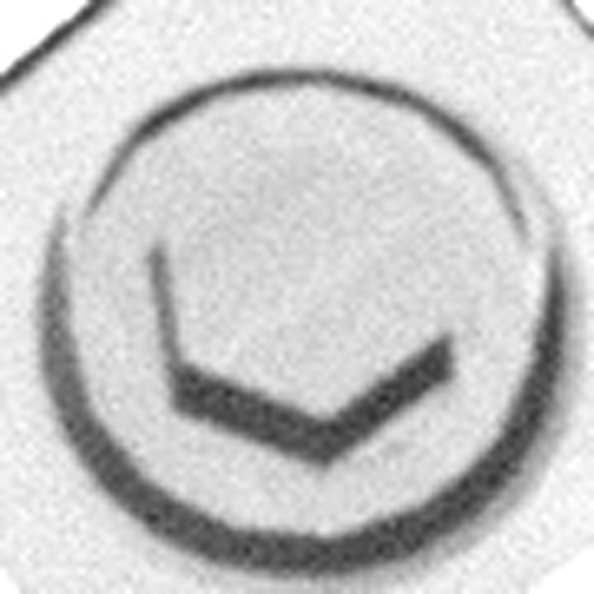

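Run:
```python
from h import *
from scipy.optimize import least_squares
s=ctrl.read_state();T=camT('wrist')
P=np.array([(152,240),(178,408),(322,465),(452,375)])/6.6+[270,190]-0.4
W=np.array([onz('wrist',p,34,T)[:2] for p in P]);print(W.round(1))
print('len',np.linalg.norm(np.diff(W,axis=0),axis=1).round(1),'ang',[np.degrees(np.arctan2(*(d[::-1]))).round(1) for d in np.diff(W,axis=0)])
rc=23.2/np.sqrt(3)
def f(x): 
    a=x[2]+np.arange(4)*np.pi/3; return (np.c_[x[0]+rc*np.cos(a),x[1]+rc*np.sin(a)]-W).ravel()
best=min((least_squares(f,[633,-265,a]) for a in np.arange(0,6.3,.5)),key=lambda r:r.cost);print(best.x[:2],np.degrees(best.x[2])%60,best.cost)
H=np.array([(72,300),(540,300),(305,85),(305,540)])/6.6+[270,190]-.4
print(np.array([onz('wrist',p,34,T)[:2] for p in H]).round(1))
# boss corners in w5c (scale3, offset 220,150)
B=np.array([(325,12),(533,285),(252,495),(40,258)])/3+[220,150]
W=np.array([onz('wrist',p,40,T)[:2] for p in B]);print(W.round(1),W.mean(0))
d=np.roll(W,-1,0)-W;print(np.linalg.norm(d,axis=1),np.degrees(np.arctan2(d[:,1],d[:,0])))
```

```text
[[ 626.3 -247.7]
 [ 622.5 -261.4]
 [ 631.4 -270.4]
 [ 644.1 -267.5]]
len [14.2 12.7 13.1] ang [np.float64(-105.5), np.float64(-45.6), np.float64(13.2)]
[ 635.29087085 -257.76469643] 13.165646078958218 0.3171464013720563
[[ 618.3 -249.7]
 [ 653.1 -264.4]
 [ 642.5 -240.8]
 [ 627.5 -275.9]]
[[ 658.3 -219.9]
 [ 673.6 -277.1]
 [ 612.5 -294.8]
 [ 596.7 -239.4]] [ 635.27194966 -257.78567836]
[59.19491422 63.65611086 57.66396961 64.56687419] [ -74.96116345 -163.82326709  105.89587084   17.52565318]
```

>>> arm_command:
  series:
    - [0.8, 0, 0, 3.5, 0, 0, 0]
    - [0.8, 0, 0, 3.5, 0, 0, -2]
    - [0.8, -1.6, -2.5, 2, 0, 0, -3]
    - [0.8, -1.6, -2.5, 2, 0, 0, -2]
    - [0.8, -1.6, -2.6, 0.5, 0, 0, 0]
    - [0.8, -1.6, -2.6, 0, 0, 0, 0]
    - [0.8, 0, 0, 0, 0, 0, 0]
    - [0.8, 0, 0, 0, 0, 0, 0]
    - [0.8, 0, 0, 0, 0, 0, 0]

```text
clock: 6.02
eef_pos: [570.4, -370.6, 225.7]
tool_rot: [1.866, 1.567, -0.226]
force: [-0.1, 0.7, -0.1]
width: 68.1
```

```bash
python3 snap.py wrist:w6
```

```text
6.0167 [ 0.16  0.78  0.73  1.45 -0.55  1.12  0.46] [ 570.4 -370.6  225.7] [-0.1  0.7 -0.1] [ 0.06 -0.03 -0.01] 68.12704775626807
tooly bearing -29.88 tilt [-1.     0.003 -0.001]
```

View pics/w6.png

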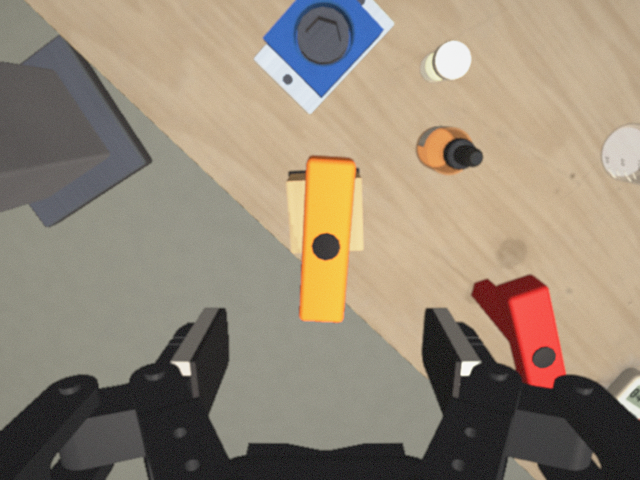

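Run:
```python
from h import *
T=camT('wrist')
img=cv2.imread('pics/w6.png')
hsv=cv2.cvtColor(img,cv2.COLOR_BGR2HSV)
m=((hsv[...,0]>10)&(hsv[...,0]<26)&(hsv[...,1]>180)&(hsv[...,2]>200)).astype(np.uint8);m[:,:280]=0;m[:,380:]=0
c=max(cv2.findContours(m,0,2)[0],key=cv2.contourArea)
d=((img.max(2)<60)).astype(np.uint8);d[:,:290]=0;d[:,365:]=0;d[:215]=0;d[275:]=0
mo=cv2.moments(d,True);dc=(mo['m10']/mo['m00'],mo['m01']/mo['m00']);print('disc px',dc,mo['m00'])
print('disc',onz('wrist',dc,130,T).round(1))
r=cv2.minAreaRect(c);b=cv2.boxPoints(r);print(b.round(0).tolist())
W=np.array([onz('wrist',p,128,T)[:2] for p in c[:,0]]).astype(np.float32)
r=cv2.minAreaRect(W);print('rect world',r)
# edges rows: left/right edges fit between rows 180..300
rows=np.arange(180,305,2)
for f in (np.min,np.max):
    xs=[f(np.where(m[y])[0]) for y in rows]; k=np.polyfit(rows,xs,1)
    p,q=[onz('wrist',(np.polyval(k,y),y),128,T) for y in (180,304)]
    print('edge bearing',np.degrees(np.arctan2(*( (p-q)[:2][::-1]))))
# holder and bottle
for n,u,z in [('drop',(464,153),100),('vial',(452,60),55)]: print(n,onz('wrist',u,z,T).round(0))
# holder top corners
for u in [(288,181),(362,178),(363,250),(291,252)]: print(onz('wrist',u,50,T).round(1))
```

```text
disc px (320.784, 246.24) 125.0
disc [ 569.2 -368.2  130. ]
[[298.0, 319.0], [307.0, 158.0], [356.0, 161.0], [347.0, 322.0]]
rect world ((572.1311645507812, -369.0943298339844), (98.0337905883789, 27.334318161010742), 56.722129821777344)
edge bearing 56.89864093236659
edge bearing 56.793335989179326
drop [ 671. -368.  100.]
vial [ 702. -316.   55.]
[ 560.7 -332.9   50. ]
[ 609.4 -358.2   50. ]
[ 583.5 -407.7   50. ]
[ 534.2 -381.4   50. ]
```

>>> arm_command:
  series:
    - [0.8, 0.16, 0.1, -2, 0, 0, -3.2]
    - [0.8, 0, 0, -3, 0, 0, 0]
    - [0.8, 0, 0, -3, 0, 0, 0]
    - [0.8, 0, 0, -2.5, 0, 0, 0]
    - [0.8, 0, 0, -1.5, 0, 0, 0]
    - [0.8, 0, 0, -1, 0, 0, 0]
    - [0.8, 0, 0, 0, 0, 0, 0]
    - [0.8, 0, 0, 0, 0, 0, 0]

```text
clock: 6.73
eef_pos: [571.8, -369.5, 94.3]
tool_rot: [1.402, 1.57, -0.745]
force: [0.5, 0.1, 0.5]
width: 68.3
```

```bash
python3 snap.py wrist:w7
```

```text
6.7333 [ 0.19  0.93  0.66  1.55 -0.67  0.9   0.5 ] [ 571.8 -369.5   94.3] [0.5 0.1 0.5] [-0.   -0.   -0.06] 68.2564007584418
tooly bearing -33.04 tilt [-1.     0.001  0.   ]
```

View pics/w7.png

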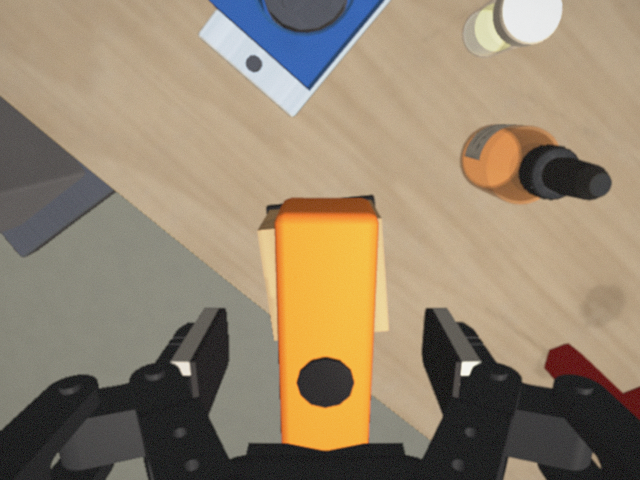

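Run:
```python
from h import *
print(onz('wrist',(325.5,382),130).round(1), onz('wrist',(325.5,382),120).round(1))
```

```text
[ 571.4 -371.8  130. ] [ 567.7 -377.5  120. ]
```

>>> arm_command:
  series:
    - [0.3, 0, 0, 0, 0, 0, 0]
    - [0.1, 0, 0, 0, 0, 0, 0]
    - [0.1, 0, 0, 0, 0, 0, 0]
    - [0.1, 0, 0, 0, 0, 0, 0]
    - [0.1, 0, 0, 0, 0, 0, 0]
    - [0.1, 0, 0, 0, 0, 0, 0]

```text
clock: 7.28
eef_pos: [571.6, -369.8, 94.8]
tool_rot: [1.676, 1.569, -0.473]
force: [-0.1, 0.8, 6.4]
width: 27.6
```

>>> arm_command:
  series:
    - [0, 0, 0, 0.5, 0, 0, 0]
    - [0, 0, 0, 1, 0, 0, 0]
    - [0, 0, 0, 1.5, 0, 0, 0]
    - [0, 0, 0, 2, 0, 0, 0]
    - [0, 0, 0, 1.5, 0, 0, 0]
    - [0, 0, 0, 0.5, 0, 0, -3]
    - [0, 0, 0, 0, 0, 0, -5]
    - [0, 0, 0, 0, 0, 0, -5.3]
    - [0, 0, 0, 0, 0, 0, 0]
    - [0, 0, 0, 0, 0, 0, 0]

```text
clock: 8.12
eef_pos: [570.8, -368.9, 163.7]
tool_rot: [-1.231, 1.57, 2.675]
force: [-0.3, -0.4, -7.7]
width: 27.4
```

```bash
python3 snap.py wrist:w8 scene:s8
```

```text
8.1167 [ 0.14  0.87  0.77  1.5  -0.66  1.04  0.26] [ 570.8 -368.9  163.7] [-0.3 -0.4 -7.7] [ 0.03 -0.05 -0.03] 27.391584812866572
tooly bearing -46.23 tilt [-1.    -0.001  0.   ]
```

View pics/w8.png

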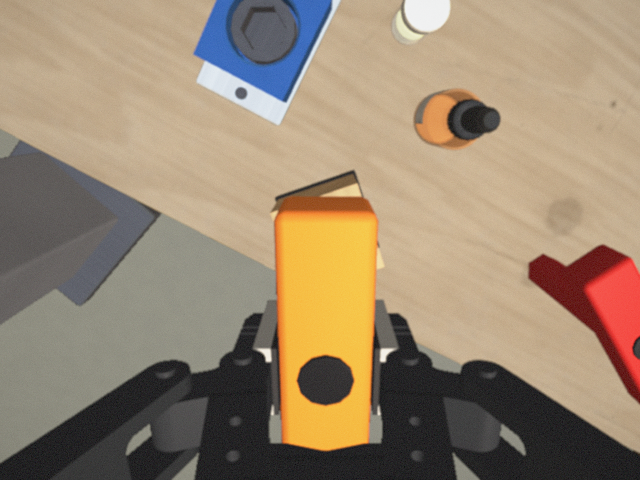

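View pics/s8.png

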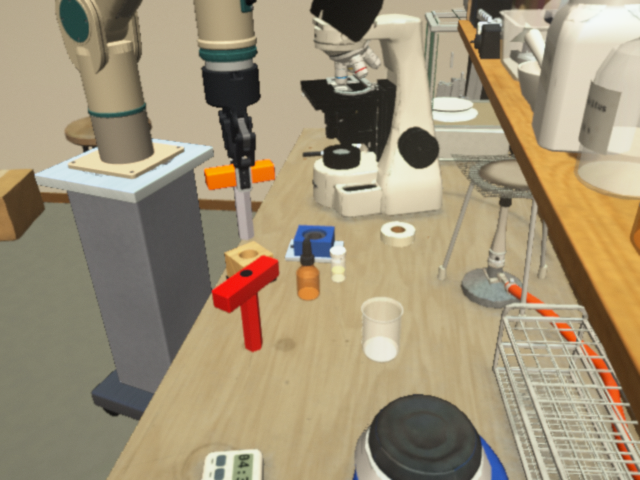

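```bash
python3 - <<'E'
from h import *
s=ctrl.read_state();T=camT('wrist',s)
img=cv2.imread('pics/w8.png')
m=(img.max(2)<60).astype(np.uint8);m[:350]=0;m[412:]=0;m[:,:293]=0;m[:,358:]=0
n,l,st,ce=cv2.connectedComponentsWithStats(m);i=1+np.argmax(st[1:,4]);print(ce[i],st[i])
z=s['eef_pos'][2]+35.2
d=onz('wrist',ce[i],z,T);e=s['eef_pos'];M=R.from_euler('xyz',s['tool_rot']).as_matrix()
print(d,'in tool',M.T@(d-e)); print('delta',np.array([635.3,-257.8])-d[:2])
# socket again from this view
T2=T
H=np.array([(264,27)]);print(onz('wrist',(264,27),34,T))
E
python3 - <<'E'
import cv2
i=cv2.imread('pics/w8.png')[0:90,210:320];cv2.imwrite('pics/w8c.png',cv2.resize(i,None,fx=6,fy=6,interpolation=cv2.INTER_CUBIC))
E
```

```text
[324.62441069 379.98585647] [ 298  356   54   48 1909]
[ 570.32485469 -369.87818841  198.84775361] in tool [-35.20005248   0.16642606   0.93152603]
delta [ 64.97514531 112.07818841]
[ 635.50919249 -257.51565353   34.        ]
```

View pics/w8c.png

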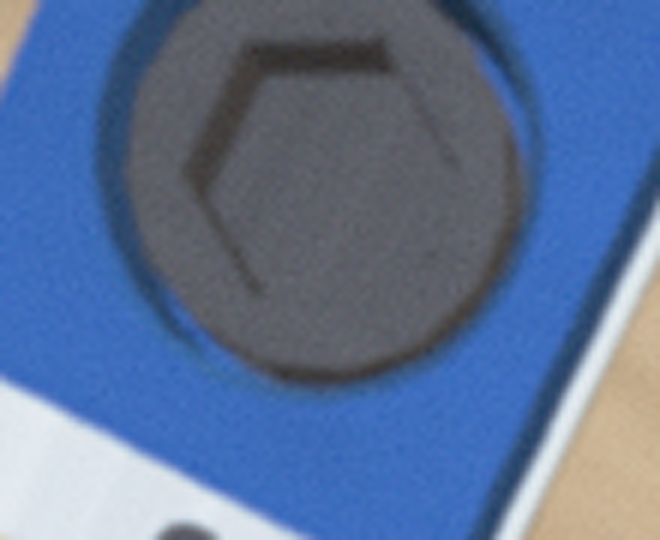

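>>> arm_command:
  series:
    - [0, 1.3, 2.3, 0, 0, 0, 0]
    - [0, 1.5, 2.6, 0, 0, 0, 0]
    - [0, 1.5, 2.6, 0, 0, 0, 0]
    - [0, 1.3, 2.3, 0, 0, 0, 0]
    - [0, 0.9, 1.4, -1, 0, 0, 0]
    - [0, 0, 0, -1, 0, 0, 0]
    - [0, 0, 0, -0.5, 0, 0, 0]
    - [0, 0, 0, 0, 0, 0, 0]
    - [0, 0, 0, 0, 0, 0, 0]

```text
clock: 8.97
eef_pos: [634.6, -259.5, 138.2]
tool_rot: [-0.082, 1.569, -2.465]
force: [-0.5, -0.0, -6.8]
width: 27.3
```

```bash
python3 snap.py wrist:w9 scene:s9
python3 - <<'E'
from h import *
s=ctrl.read_state();T=camT('wrist',s)
img=cv2.imread('pics/w9.png')
m=(img.max(2)<60).astype(np.uint8);m[:350]=0;m[412:]=0;m[:,:293]=0;m[:,358:]=0
n,l,st,ce=cv2.connectedComponentsWithStats(m);i=1+np.argmax(st[1:,4]);print(ce[i],st[i])
d=onz('wrist',ce[i],s['eef_pos'][2]+35.2,T);print(d)
i=cv2.imread('pics/s9.png')[110:270,240:400];cv2.imwrite('pics/s9c.png',cv2.resize(i,None,fx=3.7,fy=3.7,interpolation=cv2.INTER_CUBIC))
# where should the shaft lower end appear
e=np.array(s['eef_pos']); zt=e[2]-84.8; print('tip z',zt,'expected tip px',proj('scene',[d[0],d[1],zt]),'socket px',proj('scene',[635.3,-257.8,34]))
E
```

```text
8.9667 [-0.05  0.91  0.77  1.5  -0.7   1.02  0.09] [ 634.6 -259.5  138.2] [-0.5 -0.  -6.8] [-0.06  0.06 -0.02] 27.29874612043841
tooly bearing -46.52 tilt [-1.    -0.     0.002]
[324.75051335 379.92094456] [ 298  356   54   48 1948]
[ 634.8875012  -260.17313556  174.3565788 ]
tip z 54.35657880089566 expected tip px [312.74721405 226.50600947] socket px [313.8869989  236.36555206]
```

View pics/s9c.png

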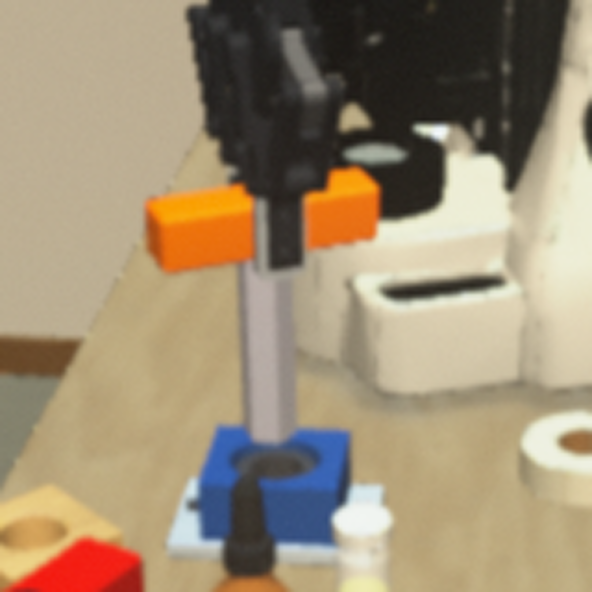

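>>> arm_command:
  series:
    - [0, 0, 0, 0, 0, 0, 0]

```text
clock: 9.15
eef_pos: [635.9, -258.9, 139.3]
tool_rot: [1.566, 1.569, -0.816]
force: [-0.2, 0.3, -6.9]
width: 27.0
```

>>> arm_command:
  series:
    - [0, 0, 0, 0, 0, 0, 0]

```text
clock: 9.23
eef_pos: [636.0, -258.2, 139.2]
tool_rot: [1.829, 1.57, -0.552]
force: [0.2, -0.9, -6.3]
width: 27.3
```

>>> arm_command:
  series:
    - [0, 0, 0, 0, 0, 0, 0]

```text
clock: 9.32
eef_pos: [636.1, -257.8, 139.0]
tool_rot: [2.059, 1.57, -0.321]
force: [-0.1, 0.1, -8.4]
width: 27.1
```

>>> arm_command:
  series:
    - [0, 0, 0, 0, 0, 0, 0]

```text
clock: 9.4
eef_pos: [636.2, -257.5, 138.8]
tool_rot: [2.328, 1.57, -0.052]
force: [0.1, -0.7, -7.2]
width: 27.3
```

```bash
cat > disc.py <<'E'
from h import *
def disc(name):
    s=ctrl.read_state();T=camT('wrist',s);img=ctrl.get_image('wrist');cv2.imwrite(f'pics/{name}.png',img)
    m=(img.max(2)<60).astype(np.uint8);m[:350]=0;m[412:]=0;m[:,:293]=0;m[:,358:]=0
    n,l,st,ce=cv2.connectedComponentsWithStats(m);i=1+np.argmax(st[1:,4])
    d=onz('wrist',ce[i],s['eef_pos'][2]+35.2,T);M=R.from_euler('xyz',s['tool_rot']).as_matrix()
    print('px',ce[i].round(1),'disc',d.round(1),'tool',(M.T@(d-s['eef_pos'])).round(2),'eef',np.round(s['eef_pos'],1),'yb',np.degrees(np.arctan2(M[1,1],M[0,1])).round(2),'tilt',M[2].round(4),'F',np.round(s['force'],1),'T',np.round(s['torque'],2),'w',s['width'].__round__(1))
E
python3 -c "
from disc import disc
for k in range(3): disc('d1%d'%k)"
```

```text
px [324.7 379.9] disc [ 635.6 -258.2  174. ] tool [-35.2    0.2    0.89] eef [ 636.2 -257.5  138.8] yb -46.39 tilt [-1.e+00  3.e-04 -3.e-04] F [ 0.1 -0.7 -7.2] T [ 0.02 -0.05  0.02] w 27.3
px [324.7 379.9] disc [ 635.6 -258.1  174. ] tool [-35.2    0.18   0.91] eef [ 636.2 -257.4  138.8] yb -46.38 tilt [-1.e+00  2.e-04 -3.e-04] F [-0.2  0.7 -7.5] T [ 0.01 -0.03 -0.02] w 27.2
px [324.7 379.9] disc [ 635.6 -258.1  173.9] tool [-35.2    0.19   0.91] eef [ 636.2 -257.3  138.7] yb -46.37 tilt [-1.e+00  1.e-04 -2.e-04] F [ 0.5 -0.3 -7.3] T [ 0.06 -0.01  0.02] w 27.8
```

>>> arm_command:
  series:
    - [0, 0, 0, -0.8, 0, 0, 0]
    - [0, 0, 0, -0.6, 0, 0, 0]
    - [0, 0, 0, -0.3, 0, 0, 0]
    - [0, 0, 0, 0, 0, 0, 0]
    - [0, 0, 0, 0, 0, 0, 0]

```text
clock: 9.97
eef_pos: [635.8, -257.2, 120.9]
tool_rot: [-1.081, 1.57, 2.822]
force: [0.3, -0.1, -7.5]
width: 27.2
```

>>> arm_command:
  series:
    - [0, 0, 0, -0.1, 0, 0, 0]
    - [0, 0, 0, -0.1, 0, 0, 0]
    - [0, 0, 0, -0.1, 0, 0, 0]
    - [0, 0, 0, 0, 0, 0, 0]

```text
clock: 10.3
eef_pos: [636.1, -257.3, 118.5]
tool_rot: [-2.408, 1.571, 1.495]
force: [-0.2, 0.2, -7.3]
width: 27.4
```

>>> arm_command:
  series:
    - [0, 0, 0, -0.1, 0, 0, 0]
    - [0, 0, 0, -0.1, 0, 0, 0]
    - [0, 0, 0, 0, 0, 0, 0]

```text
clock: 10.55
eef_pos: [636.0, -257.2, 116.3]
tool_rot: [-1.415, 1.57, 2.488]
force: [-1.2, -0.7, -7.1]
width: 27.0
```

>>> arm_command:
  series:
    - [0, 0, 0, -0.1, 0, 0, 0]
    - [0, 0, 0, -0.05, 0, 0, 0]
    - [0, 0, 0, 0, 0, 0, 0]

```text
clock: 10.8
eef_pos: [636.2, -257.4, 115.9]
tool_rot: [2.56, 1.57, 0.179]
force: [-1.8, 1.0, -1.1]
width: 27.2
```

>>> arm_command:
  series:
    - [0, 0, 0, -0.1, 0, 0, 0]
    - [0, 0, 0, -0.1, 0, 0, 0]
    - [0, 0, 0, 0, 0, 0, 0]

```text
clock: 11.05
eef_pos: [635.9, -256.8, 112.2]
tool_rot: [-1.6, 1.57, 2.303]
force: [-0.8, 1.0, -7.9]
width: 27.2
```

>>> arm_command:
  series:
    - [0, 0, 0, -0.1, 0, 0, 0]
    - [0, 0, 0, -0.1, 0, 0, 0]
    - [0, 0, 0, -0.1, 0, 0, 0]
    - [0, 0, 0, 0, 0, 0, 0]

```text
clock: 11.38
eef_pos: [635.9, -256.9, 109.2]
tool_rot: [-1.413, 1.57, 2.49]
force: [0.2, 1.3, -8.1]
width: 27.1
```

>>> arm_command:
  series:
    - [0, 0, 0, -0.1, 0, 0, 0]
    - [0, 0, 0, -0.1, 0, 0, 0]
    - [0, 0, 0, -0.1, 0, 0, 0]
    - [0, 0, 0, 0, 0, 0, 0]

```text
clock: 11.72
eef_pos: [635.9, -257.0, 106.7]
tool_rot: [-1.638, 1.57, 2.265]
force: [-1.4, 2.2, -7.5]
width: 27.4
```

>>> arm_command:
  series:
    - [0, 0, 0, -0.1, 0, 0, 0]
    - [0, 0, 0, -0.05, 0, 0, 0]
    - [0, 0, 0, 0, 0, 0, 0]
    - [0, 0, 0, 0, 0, 0, 0]

```text
clock: 12.05
eef_pos: [635.9, -257.0, 105.4]
tool_rot: [-1.65, 1.57, 2.253]
force: [-2.5, 2.9, -7.8]
width: 27.0
```

>>> arm_command:
  series:
    - [0, -0.03, 0.03, -0.05, 0, 0, 0]
    - [0, 0, 0, -0.05, 0, 0, 0]
    - [0, 0, 0, 0, 0, 0, 0]
    - [0, 0, 0, 0, 0, 0, 0]

```text
clock: 12.38
eef_pos: [635.9, -257.0, 104.8]
tool_rot: [2.933, 1.571, 0.553]
force: [-2.2, 2.1, -5.4]
width: 27.1
```

>>> arm_command:
  series:
    - [0, 0, 0, -0.05, 0, 0, 0]
    - [0, 0, 0, 0, 0, 0, 0]
    - [0, 0, 0, 0, 0, 0, 0]

```text
clock: 12.63
eef_pos: [635.9, -257.0, 104.7]
tool_rot: [2.676, 1.57, 0.296]
force: [-2.8, 3.3, -0.1]
width: 26.8
```

```bash
python3 snap.py scene:s10
python3 - <<'E'
import cv2
i=cv2.imread('pics/s10.png')[150:270,240:400];cv2.imwrite('pics/s10c.png',cv2.resize(i,None,fx=4,fy=4,interpolation=cv2.INTER_CUBIC))
E
```

```text
12.6333 [-0.04  0.94  0.74  1.53 -0.73  0.96  0.11] [ 635.9 -257.   104.7] [-2.8  3.3 -0.1] [1.08 0.75 0.03] 26.83836742892824
tooly bearing -46.38 tilt [-1.  0. -0.]
```

View pics/s10c.png

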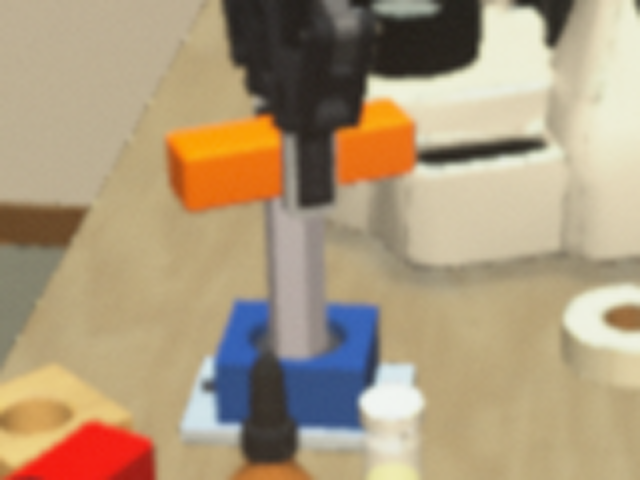

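>>> arm_command:
  series:
    - [0, 0, 0, 0, 0, 0, -2]
    - [0, 0, 0, 0, 0, 0, -2]
    - [0, 0, 0, 0, 0, 0, -2]
    - [0, 0, 0, 0, 0, 0, 0]
    - [0, 0, 0, 0, 0, 0, 0]

```text
clock: 13.1
eef_pos: [635.8, -256.8, 104.7]
tool_rot: [-2.195, 1.57, 1.603]
force: [-2.7, 4.6, 1.8]
width: 27.2
```

```bash
python3 snap.py
```

```text
13.1 [-0.05  0.95  0.76  1.53 -0.75  0.97  0.03] [ 635.8 -256.8  104.7] [-2.7  4.6  1.8] [ 1.32  0.88 -0.  ] 27.193567667081084
tooly bearing -52.37 tilt [-1. -0. -0.]
```

>>> arm_command:
  series:
    - [0, -0.03, 0.05, 0, 0, 0, -2]
    - [0, 0, 0, 0, 0, 0, -2]
    - [0, 0, 0, 0, 0, 0, -2]
    - [0, 0, 0, 0, 0, 0, 0]
    - [0, 0, 0, 0, 0, 0, 0]

```text
clock: 13.52
eef_pos: [635.7, -256.7, 104.7]
tool_rot: [2.041, 1.57, -0.548]
force: [-3.0, 3.5, 0.9]
width: 27.2
```

```bash
python3 snap.py
```

```text
13.5167 [-0.06  0.96  0.79  1.53 -0.77  0.98 -0.06] [ 635.7 -256.7  104.7] [-3.   3.5  0.9] [1.08 0.77 0.01] 27.237233565473975
tooly bearing -58.32 tilt [-1.     0.001 -0.   ]
```

>>> arm_command:
  series:
    - [0, -0.02, 0.03, 0, 0, 0, -2]
    - [0, 0, 0, 0, 0, 0, -2]
    - [0, 0, 0, 0, 0, 0, -2]
    - [0, 0, 0, 0, 0, 0, -2]

```text
clock: 13.85
eef_pos: [635.8, -256.8, 104.7]
tool_rot: [2.036, 1.569, -0.694]
force: [-2.0, 2.4, 0.9]
width: 27.6
```

```bash
python3 snap.py wrist:w11
```

```text
13.85 [-0.07  0.97  0.82  1.53 -0.8   1.   -0.18] [ 635.8 -256.8  104.7] [-2.   2.4  0.9] [0.83 0.72 0.16] 27.600760213283216
tooly bearing -66.41 tilt [-1.     0.001 -0.001]
```

View pics/w11.png

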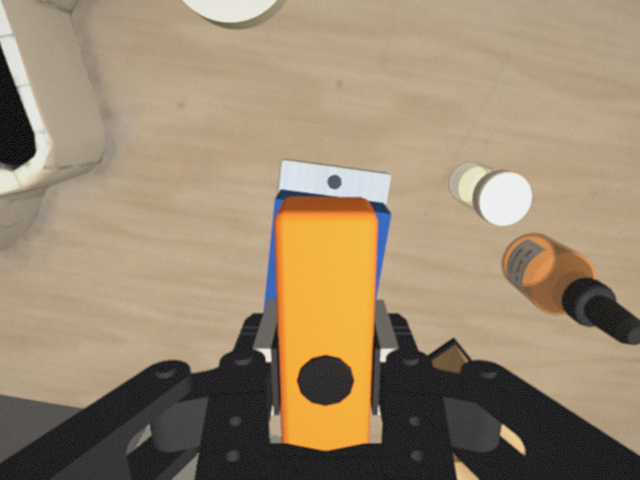

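>>> arm_command:
  series:
    - [0, -0.02, 0.02, 0, 0, 0, -2]
    - [0, 0, 0, 0, 0, 0, -2]
    - [0, 0, 0, 0, 0, 0, -2]
    - [0, 0, 0, 0, 0, 0, -2]
    - [0, 0, 0, 0, 0, 0, -2]
    - [0, 0, 0, 0, 0, 0, -2]
    - [0, 0, 0, 0, 0, 0, -2]

```text
clock: 14.48
eef_pos: [635.8, -257.1, 104.7]
tool_rot: [2.117, 1.568, -0.857]
force: [-0.9, 2.0, 0.8]
width: 27.2
```

```bash
python3 snap.py
```

```text
14.4833 [-0.1   1.    0.88  1.53 -0.85  1.03 -0.39] [ 635.8 -257.1  104.7] [-0.9  2.   0.8] [0.64 0.32 0.19] 27.180553901914305
tooly bearing -80.37 tilt [-1.     0.002 -0.001]
```

>>> arm_command:
  series:
    - [0, 0, 0, 0, 0, 0, -2]
    - [0, 0, 0, 0, 0, 0, -2]
    - [0, 0, 0, 0, 0, 0, -1]
    - [0, 0, 0, 0, 0, 0, -1]

```text
clock: 14.82
eef_pos: [635.8, -257.1, 104.7]
tool_rot: [2.16, 1.568, -0.918]
force: [-0.2, 0.9, 0.3]
width: 27.2
```

```bash
python3 snap.py
```

```text
14.8167 [-0.1   1.01  0.9   1.53 -0.87  1.04 -0.48] [ 635.8 -257.1  104.7] [-0.2  0.9  0.3] [0.41 0.36 0.09] 27.19402802950224
tooly bearing -86.37 tilt [-1.     0.002 -0.002]
```

>>> arm_command:
  series:
    - [0, 0, 0, 0, 0, 0, -1]
    - [0, 0, 0, 0, 0, 0, -1]
    - [0, 0, 0, 0, 0, 0, -1]
    - [0, 0, 0, 0, 0, 0, -1]

```text
clock: 15.15
eef_pos: [635.7, -257.2, 104.7]
tool_rot: [2.212, 1.568, -0.938]
force: [0.1, -0.4, 2.6]
width: 27.1
```

```bash
python3 snap.py
```

```text
15.15 [-0.11  1.01  0.92  1.53 -0.89  1.05 -0.54] [ 635.7 -257.2  104.7] [ 0.1 -0.4  2.6] [-0.13 -0.11  0.18] 27.094377185970124
tooly bearing -90.47 tilt [-1.     0.002 -0.002]
```

>>> arm_command:
  series:
    - [0, 0, 0, 0, 0, 0, -1]
    - [0, 0, 0, 0, 0, 0, -1]
    - [0, 0, 0, 0, 0, 0, -1]

```text
clock: 15.4
eef_pos: [635.6, -257.1, 104.6]
tool_rot: [2.217, 1.568, -0.986]
force: [1.1, -1.4, 3.2]
width: 27.0
```

```bash
python3 snap.py
```

```text
15.4 [-0.11  1.02  0.93  1.53 -0.89  1.06 -0.59] [ 635.6 -257.1  104.6] [ 1.1 -1.4  3.2] [-0.49 -0.19  0.13] 26.968575368334054
tooly bearing -93.48 tilt [-1.     0.002 -0.002]
```

>>> arm_command:
  series:
    - [0, 0, 0, 0, 0, 0, -1]
    - [0, 0, 0, 0, 0, 0, -1]

```text
clock: 15.57
eef_pos: [635.5, -257.1, 104.6]
tool_rot: [2.227, 1.568, -1.01]
force: [2.1, -2.5, 3.3]
width: 27.1
```

```bash
python3 snap.py
```

```text
15.5667 [-0.12  1.02  0.94  1.53 -0.9   1.06 -0.62] [ 635.5 -257.1  104.6] [ 2.1 -2.5  3.3] [-0.76 -0.44  0.16] 27.110867081723747
tooly bearing -95.5 tilt [-1.     0.002 -0.002]
```

>>> arm_command:
  series:
    - [0, 0, 0, 0, 0, 0, -0.7]
    - [0, 0, 0, 0, 0, 0, -0.7]

```text
clock: 15.73
eef_pos: [635.5, -257.1, 104.6]
tool_rot: [2.229, 1.568, -1.032]
force: [0.9, -3.3, 4.8]
width: 27.3
```

```bash
python3 snap.py
```

```text
15.7333 [-0.12  1.02  0.94  1.53 -0.91  1.07 -0.64] [ 635.5 -257.1  104.6] [ 0.9 -3.3  4.8] [-0.97 -0.37  0.21] 27.292880800027895
tooly bearing -96.86 tilt [-1.     0.002 -0.001]
```

>>> arm_command:
  series:
    - [0, 0.03, -0.05, 0, 0, 0, -0.6]
    - [0, 0, 0, 0, 0, 0, 0]

```text
clock: 15.9
eef_pos: [635.6, -257.2, 104.6]
tool_rot: [2.188, 1.57, -1.083]
force: [-0.2, -3.5, 5.4]
width: 27.3
```

```bash
python3 snap.py
```

```text
15.9 [-0.12  1.02  0.94  1.53 -0.91  1.07 -0.65] [ 635.6 -257.2  104.6] [-0.2 -3.5  5.4] [-0.82 -0.14  0.17] 27.315497273331733
tooly bearing -97.43 tilt [-1.     0.001 -0.001]
```

>>> arm_command:
  series:
    - [0, 0, 0, 0, 0, 0, -0.6]

```text
clock: 15.98
eef_pos: [635.6, -257.2, 104.6]
tool_rot: [2.253, 1.569, -1.028]
force: [1.2, -3.7, 5.0]
width: 27.3
```

```bash
python3 snap.py
```

```text
15.9833 [-0.12  1.02  0.94  1.53 -0.91  1.07 -0.66] [ 635.6 -257.2  104.6] [ 1.2 -3.7  5. ] [-0.81 -0.13  0.34] 27.334847495938863
tooly bearing -98.0 tilt [-1.     0.001 -0.001]
```

>>> arm_command:
  series:
    - [0, 0, 0, 0, 0, 0, -0.6]

```text
clock: 16.07
eef_pos: [635.6, -257.2, 104.6]
tool_rot: [2.207, 1.569, -1.085]
force: [0.4, -2.6, 5.0]
width: 27.0
```

```bash
python3 snap.py
```

```text
16.0667 [-0.12  1.03  0.95  1.53 -0.91  1.07 -0.67] [ 635.6 -257.2  104.6] [ 0.4 -2.6  5. ] [-0.87 -0.14  0.3 ] 27.035434111080246
tooly bearing -98.62 tilt [-1.     0.001 -0.001]
```

>>> arm_command:
  series:
    - [0, 0, 0, 0, 0, 0, 0]

```text
clock: 16.15
eef_pos: [635.6, -257.2, 104.6]
tool_rot: [2.132, 1.569, -1.16]
force: [0.7, -2.7, 6.2]
width: 27.2
```

```bash
python3 snap.py
```

```text
16.15 [-0.12  1.03  0.95  1.53 -0.91  1.07 -0.67] [ 635.6 -257.2  104.6] [ 0.7 -2.7  6.2] [-0.81 -0.11  0.26] 27.168941923932636
tooly bearing -98.61 tilt [-1.     0.001 -0.001]
```

>>> arm_command:
  series:
    - [0, 0, 0, 0, 0, 0, 0]

```text
clock: 16.23
eef_pos: [635.6, -257.2, 104.6]
tool_rot: [2.176, 1.569, -1.115]
force: [1.5, -2.8, 5.8]
width: 27.1
```

```bash
python3 snap.py wrist:w12
```

```text
16.2333 [-0.12  1.03  0.95  1.53 -0.91  1.07 -0.66] [ 635.6 -257.2  104.6] [ 1.5 -2.8  5.8] [-0.85 -0.22  0.24] 27.144216960119486
tooly bearing -98.6 tilt [-1.     0.001 -0.001]
```

>>> arm_command:
  series:
    - [0, 0, 0, 0, 0, 0, -0.4]
    - [0, 0, 0, 0, 0, 0, 0]

```text
clock: 16.45
eef_pos: [635.6, -257.2, 104.6]
tool_rot: [2.147, 1.569, -1.151]
force: [1.1, -2.3, 6.2]
width: 27.0
```

```bash
python3 snap.py
```

```text
16.45 [-0.12  1.03  0.95  1.53 -0.91  1.07 -0.67] [ 635.6 -257.2  104.6] [ 1.1 -2.3  6.2] [-0.91 -0.32  0.37] 26.982052373669593
tooly bearing -98.99 tilt [-1.     0.001 -0.001]
```

>>> arm_command:
  series:
    - [0, 0, 0, 0, 0, 0, 0]

```text
clock: 16.53
eef_pos: [635.6, -257.2, 104.6]
tool_rot: [2.144, 1.569, -1.154]
force: [0.9, -3.2, 5.1]
width: 27.2
```

```bash
python3 snap.py wrist:w13
```

```text
16.5333 [-0.12  1.03  0.95  1.53 -0.91  1.07 -0.67] [ 635.6 -257.2  104.6] [ 0.9 -3.2  5.1] [-0.88 -0.35  0.34] 27.167797834674374
tooly bearing -98.98 tilt [-1.     0.001 -0.001]
```

View pics/w13.png

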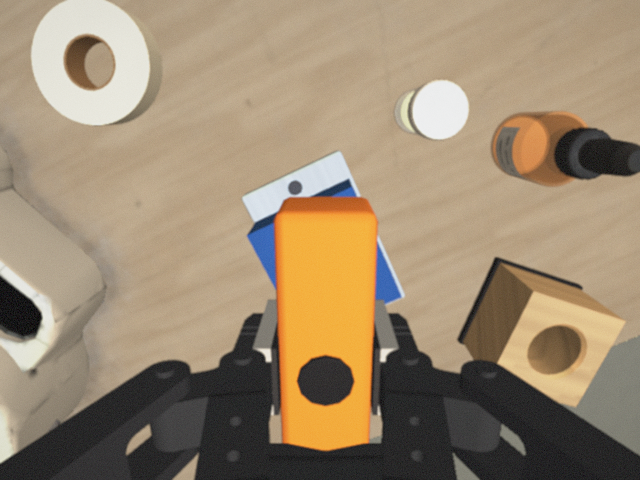

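>>> arm_command:
  series:
    - [0, 0, 0, 0, 0, 0, 1.5]
    - [0, 0, 0, 0, 0, 0, 2]
    - [0, 0, 0, 0, 0, 0, 2.5]
    - [0, 0, 0, 0, 0, 0, 0]
    - [0, 0, 0, 0, 0, 0, 0]

```text
clock: 17.0
eef_pos: [635.6, -256.9, 104.6]
tool_rot: [2.722, 1.57, -0.473]
force: [1.3, -2.1, 5.3]
width: 27.5
```

```bash
python3 snap.py
```

```text
17.0 [-0.11  1.02  0.93  1.53 -0.89  1.06 -0.58] [ 635.6 -256.9  104.6] [ 1.3 -2.1  5.3] [-0.71 -0.29  0.02] 27.533541468063255
tooly bearing -93.02 tilt [-1.     0.    -0.001]
```

Torque is relaxed. Next I lift straight up.

>>> arm_command:
  series:
    - [0, 0, 0, 0.3, 0, 0, 0]
    - [0, 0, 0, 0.4, 0, 0, 0]
    - [0, 0, 0, 0.5, 0, 0, 0]
    - [0, 0, 0, 0.8, 0, 0, 0]
    - [0, 0, 0, 1, 0, 0, 0]
    - [0, 0, 0, 1.5, 0, 0, 0]
    - [0, 0, 0, 1.5, 0, 0, 0]
    - [0, 0, 0, 0, 0, 0, 0]

```text
clock: 17.67
eef_pos: [636.7, -257.5, 168.0]
tool_rot: [2.734, 1.566, -0.459]
force: [1.3, -0.8, -6.4]
width: 27.1
```

```bash
python3 snap.py wrist:w14
python3 - <<'E'
import cv2
i=cv2.imread('pics/w14.png');cv2.imwrite('pics/w14c.png',i)
E
```

```text
17.6667 [-0.13  0.95  0.98  1.49 -0.83  1.15 -0.62] [ 636.7 -257.5  168. ] [ 1.3 -0.8 -6.4] [-0.18 -0.2  -0.02] 27.10728618651155
tooly bearing -92.97 tilt [-1.     0.002 -0.004]
```

View pics/w14.png

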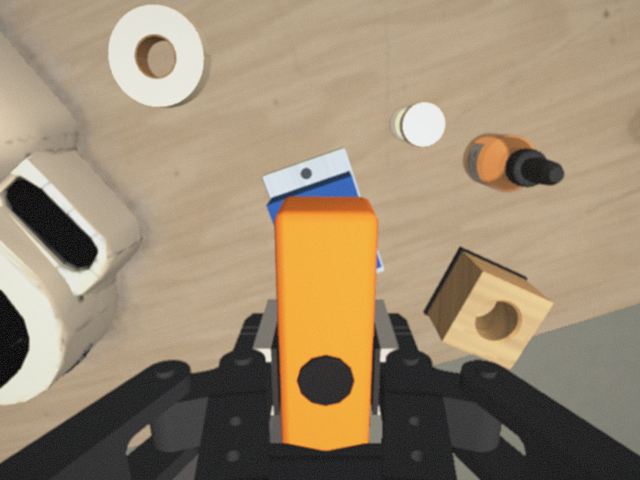

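Run:
```python
from h import *
print(onz('wrist',(497,320.5),50))
```

```text
[ 572.35296337 -370.08184705   50.        ]
```

>>> arm_command:
  series:
    - [0, 0, 0, 0, 0, 0, 6]
    - [0, -0.9, -1.6, 0, 0, 0, 6]
    - [0, -0.9, -1.6, 0, 0, 0, 6]
    - [0, -0.9, -1.6, 0, 0, 0, 6]
    - [0, -0.9, -1.6, 0, 0, 0, 6]
    - [0, -0.9, -1.6, 0, 0, 0, 6]
    - [0, -0.9, -1.6, 0, 0, 0, 6]
    - [0, -0.9, -1.6, 0, 0, 0, 6]
    - [0, 0, 0, 0, 0, 0, 6]
    - [0, 0, 0, 0, 0, 0, 6]
    - [0, 0, 0, 0, 0, 0, 0]
    - [0, 0, 0, 0, 0, 0, 0]
    - [0, 0, 0, 0, 0, 0, 0]
    - [0, 0, 0, 0, 0, 0, 0]

```text
clock: 18.88
eef_pos: [572.4, -368.0, 163.8]
tool_rot: [-1.458, 1.57, 2.678]
force: [0.3, 0.6, -7.8]
width: 27.1
```

```bash
python3 -c "
from disc import disc
disc('d20')"; python3 snap.py scene:s20
```

```text
px [321.7 381. ] disc [ 571.2 -368.8  199. ] tool [-35.2   -0.62   1.32] eef [ 572.4 -368.   163.8] yb -33.05 tilt [-1.e+00 -7.e-04  1.e-04] F [ 0.3  0.6 -7.8] T [ 0.03 -0.01  0.03] w 27.1
18.9333 [ 0.16  0.85  0.71  1.5  -0.61  1.02  0.45] [ 572.5 -368.1  163.8] [ 1.2  0.2 -8. ] [ 0.01 -0.01 -0.03] 27.492597014253096
tooly bearing -33.02 tilt [-1.    -0.001  0.   ]
```

View pics/s20.png

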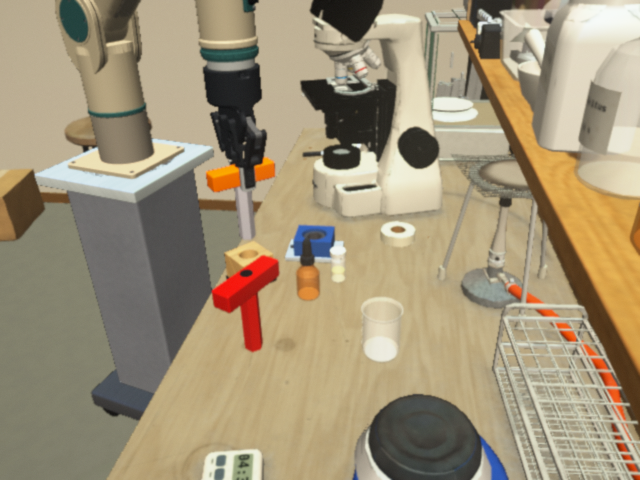

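>>> arm_command:
  series:
    - [0, -0.04, -0.15, -0.5, 0, 0, 0]
    - [0, 0, 0, -1, 0, 0, 0]
    - [0, 0, 0, -1, 0, 0, 0]
    - [0, 0, 0, -0.5, 0, 0, 0]
    - [0, 0, 0, -0.3, 0, 0, 0]
    - [0, 0, 0, -0.3, 0, 0, 0]
    - [0, 0, 0, -0.3, 0, 0, 0]
    - [0, 0, 0, 0, 0, 0, 0]

```text
clock: 19.65
eef_pos: [571.9, -369.9, 124.5]
tool_rot: [-1.672, 1.57, 2.465]
force: [-0.7, 0.2, -7.4]
width: 27.4
```

>>> arm_command:
  series:
    - [0, 0, 0, -0.3, 0, 0, 0]
    - [0, 0, 0, -0.3, 0, 0, 0]
    - [0, 0, 0, -0.3, 0, 0, 0]
    - [0, 0, 0, -0.3, 0, 0, 0]
    - [0, 0, 0, 0, 0, 0, 0]

```text
clock: 20.07
eef_pos: [571.7, -369.6, 112.3]
tool_rot: [-1.762, 1.57, 2.375]
force: [-0.1, 0.1, -7.4]
width: 27.2
```

Inside the hole with no side force, so I continue to the floor.

>>> arm_command:
  series:
    - [0, 0, 0, -0.4, 0, 0, 0]
    - [0, 0, 0, -0.4, 0, 0, 0]
    - [0, 0, 0, -0.4, 0, 0, 0]
    - [0, 0, 0, -0.2, 0, 0, 0]
    - [0, 0, 0, 0, 0, 0, 0]
    - [0, 0, 0, 0, 0, 0, 0]

```text
clock: 20.57
eef_pos: [571.9, -370.0, 98.8]
tool_rot: [-1.546, 1.57, 2.591]
force: [-0.2, -0.4, -7.3]
width: 27.2
```

>>> arm_command:
  series:
    - [0, 0, 0, -0.1, 0, 0, 0]
    - [0, 0, 0, -0.1, 0, 0, 0]
    - [0, 0, 0, 0, 0, 0, 0]
    - [0, 0, 0, 0, 0, 0, 0]

```text
clock: 20.9
eef_pos: [572.0, -370.0, 97.1]
tool_rot: [-2.631, 1.571, 1.505]
force: [-0.2, -0.6, -7.8]
width: 27.1
```

>>> arm_command:
  series:
    - [0, 0, 0, -0.1, 0, 0, 0]
    - [0, 0, 0, 0, 0, 0, 0]
    - [0, 0, 0, 0, 0, 0, 0]

```text
clock: 21.15
eef_pos: [572.0, -370.0, 96.1]
tool_rot: [-2.394, 1.571, 1.743]
force: [0.2, 0.6, -7.4]
width: 27.4
```

>>> arm_command:
  series:
    - [0, 0, 0, -0.1, 0, 0, 0]
    - [0, 0, 0, -0.05, 0, 0, 0]
    - [0, 0, 0, 0, 0, 0, 0]
    - [0, 0, 0, 0, 0, 0, 0]

```text
clock: 21.48
eef_pos: [572.1, -370.1, 94.8]
tool_rot: [1.771, 1.571, -0.375]
force: [-0.2, 0.0, -5.0]
width: 27.3
```

>>> arm_command:
  series:
    - [0, 0, 0, -0.05, 0, 0, 0]
    - [0, 0, 0, 0, 0, 0, 0]
    - [0, 0, 0, 0, 0, 0, 0]

```text
clock: 21.73
eef_pos: [572.1, -370.2, 94.8]
tool_rot: [2.013, 1.57, -0.133]
force: [-1.7, 2.3, 0.7]
width: 27.3
```

>>> arm_command:
  series:
    - [0.4, 0, 0, 0, 0, 0, 0]
    - [0.5, 0, 0, 0, 0, 0, 0]
    - [0.7, 0, 0, 0, 0, 0, 0]
    - [0.8, 0, 0, 0, 0, 0, 0]
    - [0.8, 0, 0, 0, 0, 0, 0]
    - [0.8, 0, 0, 0, 0, 0, 0]
    - [0.8, 0, 0, 0, 0, 0, 0]

```text
clock: 22.32
eef_pos: [572.1, -370.1, 94.1]
tool_rot: [1.529, 1.571, -0.617]
force: [-0.5, -0.3, -0.2]
width: 68.3
```

>>> arm_command:
  series:
    - [0.8, 0, 0, 1, 0, 0, 0]
    - [0.8, 0, 0, 2, 0, 0, 0]
    - [0.8, 0, 0, 3, 0, 0, 0]
    - [0.8, 0, 0, 3, 0, 0, 0]
    - [0.8, 0, 0, 3, 0, 0, 0]
    - [0.8, 0, 0, 2, 0, 0, 0]
    - [0.8, 0, 0, 0, 0, 0, 0]
    - [0.8, 0, 0, 0, 0, 0, 0]

```text
clock: 22.98
eef_pos: [572.5, -370.6, 236.1]
tool_rot: [1.609, 1.568, -0.537]
force: [-0.1, 0.6, -0.5]
width: 68.2
```

```bash
python3 snap.py wrist:w21 scene:s21
python3 - <<'E'
from h import *
i=cv2.imread('pics/s21.png')[170:320,190:390];cv2.imwrite('pics/s21c.png',cv2.resize(i,None,fx=4,fy=4,interpolation=cv2.INTER_CUBIC))
E
```

```text
22.9833 [ 0.15  0.78  0.75  1.43 -0.55  1.15  0.41] [ 572.5 -370.6  236.1] [-0.1  0.6 -0.5] [-0.01 -0.02 -0.01] 68.21558531587809
tooly bearing -32.98 tilt [-1.     0.003 -0.   ]
```

View pics/w21.png

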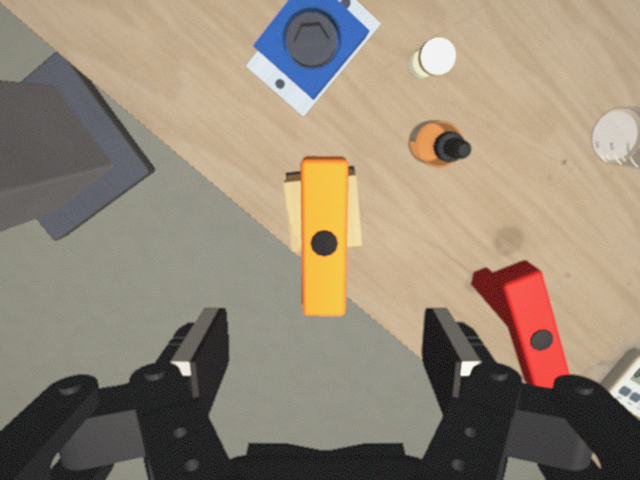

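View pics/s21c.png

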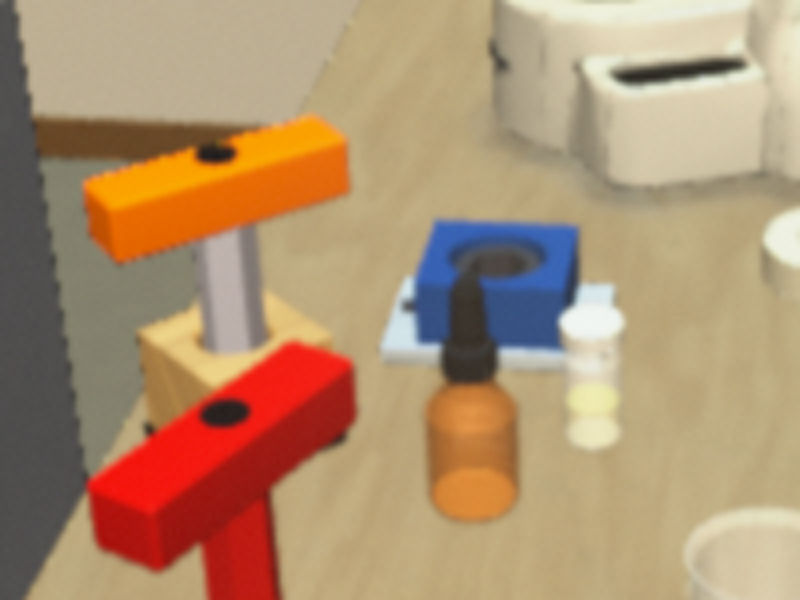

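>>> arm_command:
  series:
    - [0.8, 1.6, 2.5, 0, 0, 0, 0]
    - [0.8, 1.6, 2.5, 0, 0, 0, 0]
    - [0.8, 1.6, 2.6, -1, 0, 0, 3]
    - [0.8, 1.5, 2.6, -2, 0, 0, 4]
    - [0.8, 0, 0, -3, 0, 0, 3]
    - [0.8, 0, 0, -3, 0, 0, 0]
    - [0.8, 0, 0, -2.5, 0, 0, 0]
    - [0.8, 0, 0, -1, 0, 0, 0]
    - [0.8, 0, 0, 0, 0, 0, 0]
    - [0.8, 0, 0, 0, 0, 0, 0]
    - [0.8, 0, 0, 0, 0, 0, 0]

```text
clock: 24.0
eef_pos: [635.7, -269.1, 110.6]
tool_rot: [1.321, 1.568, -0.651]
force: [-0.9, -0.2, 0.6]
width: 68.3
```

```bash
python3 snap.py wrist:w22
python3 - <<'E'
from h import *
i=cv2.imread('pics/w22.png');cv2.imwrite('pics/w22b.png',i)
g=cv2.cvtColor(i[190:290,270:380],cv2.COLOR_BGR2GRAY)
g=np.clip((g.astype(float)-20)*255/90,0,255).astype(np.uint8)
cv2.imwrite('pics/w22d.png',cv2.resize(g,None,fx=6,fy=6,interpolation=cv2.INTER_CUBIC))
E
```

```text
24.0 [ 0.03  0.91  0.64  1.51 -0.62  0.93  0.46] [ 635.7 -269.1  110.6] [-0.9 -0.2  0.6] [-0.03  0.01  0.  ] 68.27123194339055
tooly bearing -23.01 tilt [-1.     0.002  0.001]
```

View pics/w22d.png

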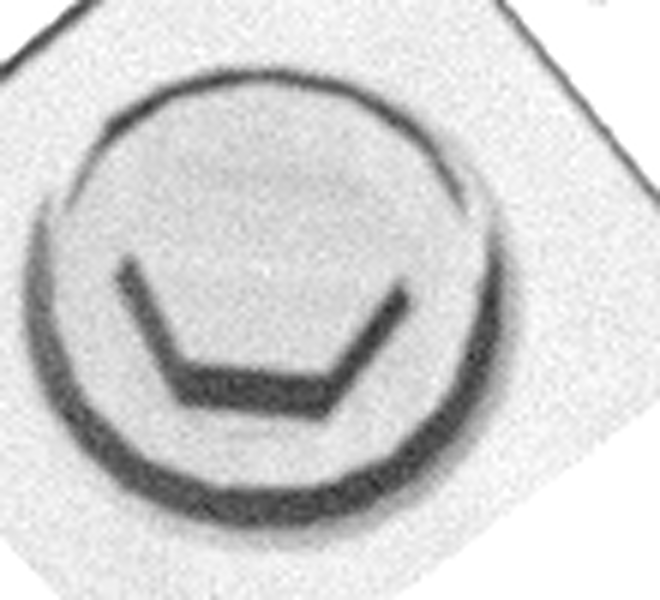

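Run:
```python
from h import *
from scipy.optimize import least_squares
T=camT('wrist')
P=np.array([(115,268),(183,402),(322,415),(410,298)])/6+[270,190]-0.4
W=np.array([onz('wrist',p,34,T)[:2] for p in P])
rc=23.2/np.sqrt(3)
def f(x): 
    a=x[2]+np.arange(4)*np.pi/3; return (np.c_[x[0]+rc*np.cos(a),x[1]+rc*np.sin(a)]-W).ravel()
b=min((least_squares(f,[635,-258,a]) for a in np.arange(0,6.3,.5)),key=lambda r:r.cost);print(b.x[:2],np.degrees(b.x[2])%60,b.cost)
print([np.degrees(np.arctan2(*(d[::-1]))).round(1)%60 for d in np.diff(W,axis=0)])
```

```text
[ 634.92806525 -256.82896143] 31.33700290480388 0.2819691960993564
[np.float64(32.0), np.float64(31.4), np.float64(31.5)]
```

```bash
cat > hexfit.py <<'E'
from h import *
from scipy.ndimage import map_coordinates
def fit(img,T,c0,th0,name):
    g=cv2.GaussianBlur(cv2.cvtColor(img,cv2.COLOR_BGR2GRAY),(0,0),0.6).astype(float)
    def samp(P): 
        uv=np.array([proj('wrist',[p[0],p[1],34],T) for p in P]); return map_coordinates(g,[uv[:,1],uv[:,0]],order=1)
    # dense rectified patch, 0.1 mm
    N=401; xs=np.linspace(-20,20,N)
    # homography from 4 pts
    q=np.float32([[c0[0]+a,c0[1]+b] for a,b in((-20,-20),(20,-20),(20,20),(-20,20))])
    uv=np.float32([proj('wrist',[*p,34],T) for p in q])
    H=cv2.getPerspectiveTransform(np.float32([[0,400],[400,400],[400,0],[0,0]]),uv)
    rec=cv2.warpPerspective(g.astype(np.float32),H,(N,N),flags=cv2.INTER_CUBIC|cv2.WARP_INVERSE_MAP)
    def val(p): return map_coordinates(rec,[200-p[:,1]*10,200+p[:,0]*10],order=1)
    best=[]
    t=np.linspace(-.8,.8,25)*11.6/np.sqrt(3)
    for th in np.arange(0,60,.5):
      for cx in np.arange(-2,2.1,.25):
        for cy in np.arange(-2,2.1,.25):
          sc=[]
          for k in range(6):
            a=np.radians(th+30+60*k); n=np.array([np.cos(a),np.sin(a)]); tt=np.array([-n[1],n[0]])
            P=np.array([cx,cy])+t[:,None]*tt
            sc.append((val(P+n*12.1)-val(P+n*11.1)).mean())
          sc=np.sort(sc)[::-1]; best.append((sc[:3].sum()+0.0,th,cx,cy))
    best.sort(reverse=True); print(name,[tuple(np.round(b,2)) for b in best[:5]])
    b=best[0]; v=np.clip((rec-20)*2.8,0,255).astype(np.uint8); v=cv2.cvtColor(v,cv2.COLOR_GRAY2BGR)
    pts=np.array([[200+10*(b[2]+13.4*np.cos(np.radians(b[1]+60*k))),200-10*(b[3]+13.4*np.sin(np.radians(b[1]+60*k)))] for k in range(6)],int)
    cv2.polylines(v,[pts],True,(0,0,255),1); return v
E
python3 - <<'E'
from hexfit import *
c=np.array(ctrl.calibration('wrist')['T_tool_cam'])
def TT(pos,yb):
    a=np.radians(yb); y=np.array([np.cos(a),np.sin(a),0]);x=np.array([0,0,-1.]);z=np.cross(x,y)
    T=np.eye(4);T[:3,:3]=np.stack([x,y,z],1);T[:3,3]=pos;return T@c
v=[]
for n,pos,yb in [('w5',[634.6,-269.1,110.6],-22.87),('w8',[570.8,-368.9,163.7],-46.23),('w22',[635.7,-269.1,110.6],-23.01),('w21',[572.5,-370.6,236.1],-32.98)]:
    v.append(fit(cv2.imread(f'pics/{n}.png'),TT(pos,yb),np.array([635.3,-257.6]),0,n))
cv2.imwrite('pics/hx.png',cv2.resize(np.vstack([np.hstack(v[:2]),np.hstack(v[2:])]),(600,600)))
E
```

```text
w5 [(np.float64(81.23), np.float64(15.5), np.float64(-1.0), np.float64(0.5)), (np.float64(81.2), np.float64(15.0), np.float64(-1.0), np.float64(0.5)), (np.float64(81.16), np.float64(16.0), np.float64(-1.0), np.float64(0.5)), (np.float64(80.97), np.float64(14.5), np.float64(-1.0), np.float64(0.5)), (np.float64(80.97), np.float64(16.5), np.float64(-1.0), np.float64(0.5))]
w8 [(np.float64(55.37), np.float64(13.5), np.float64(-0.75), np.float64(0.75)), (np.float64(55.35), np.float64(13.0), np.float64(-0.75), np.float64(0.75)), (np.float64(55.25), np.float64(12.5), np.float64(-0.75), np.float64(0.75)), (np.float64(55.19), np.float64(14.0), np.float64(-0.75), np.float64(0.75)), (np.float64(54.98), np.float64(12.0), np.float64(-0.75), np.float64(0.75))]
w22 [(np.float64(85.87), np.float64(31.0), np.float64(-1.0), np.float64(0.5)), (np.float64(85.81), np.float64(30.5), np.float64(-1.0), np.float64(0.5)), (np.float64(85.69), np.float64(30.0), np.float64(-1.0), np.float64(0.5)), (np.float64(85.66), np.float64(31.5), np.float64(-1.0), np.float64(0.5)), (np.float64(85.49), np.float64(32.0), np.float64(-1.0), np.float64(0.5))]
w21 [(np.float64(51.67), np.float64(31.0), np.float64(-1.25), np.float64(1.25)), (np.float64(51.66), np.float64(31.5), np.float64(-1.25), np.float64(1.25)), (np.float64(51.62), np.float64(30.5), np.float64(-1.25), np.float64(1.25)), (np.float64(51.54), np.float64(32.0), np.float64(-1.25), np.float64(1.25)), (np.float64(51.47), np.float64(30.0), np.float64(-1.25), np.float64(1.25))]
```

View pics/hx.png

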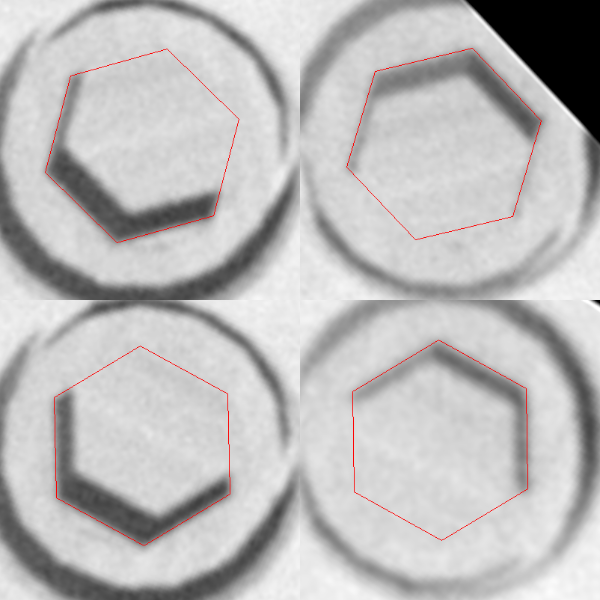

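>>> arm_command:
  series:
    - [0.8, 0, 0, 3, 0, 0, 0]
    - [0.8, 0, 0, 3, 0, 0, 0]
    - [0.8, 0, 0, 2, 0, 0, 0]
    - [0.8, 0, 0, 0, 0, 0, 0]
    - [0.8, 0, 0, 0, 0, 0, 0]
    - [0.8, 0, 0, 0, 0, 0, 0]

```text
clock: 24.55
eef_pos: [635.1, -267.8, 189.7]
tool_rot: [2.319, 1.57, 0.347]
force: [0.1, 0.3, -0.7]
width: 68.5
```

```bash
python3 snap.py; python3 -c "
from cell import ctrl
print(ctrl.finish_job())"
```

```text
24.55 [ 0.    0.82  0.69  1.45 -0.56  1.07  0.41] [ 635.1 -267.8  189.7] [ 0.1  0.3 -0.7] [ 0.05  0.03 -0.06] 68.47869052801909
tooly bearing -22.98 tilt [-1.     0.001 -0.001]
the job is handed in; nothing more can be done
None
```

The screw was turned until it came up firm, the hex key is back upright in its holder, and the job is handed in at 24.6 s. No verdict came back.

- **Insertion:** I picked the orange-handled key with the bare steel shaft and read the hexagon's direction by eye. It went home with at most about 13 N of pressure, and the tool stopped at the height expected for the socket floor.
- **Tightening:** I turned it clockwise until the torque, at rest, rose to about 0.35 N m. The drag while turning was 0.1 to 0.2 N m.
- **Return:** I backed the key off inside its free play, lifted it out, set it on the hole floor and let go. The last pictures show it standing upright in the hole. Nothing in view near the work looked shifted.

**Turn angle:** pictures before and after give a screw turn of about 43° ± 1.5° (0.75 rad). That reaches the 0.90 stop only if the screw started near the top of its 0 to 0.15 range. The key also ended about 10° past the hexagon, where I expected about 6° of play. I relied on the torque at rest, well above the drag, as the sign that the stop was reached.

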